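# Empty the gate pan and line up the glaze tiles

## Robot

A 7-joint arm with a two-finger parallel gripper is mounted at the origin on the work surface. World frame = base frame: x ahead of the robot, y to its left, z up, the work surface at z = 0. Lengths are in mm, angles in rad, forces in N, time in s.
With the tool pointing down it reaches from about 400 to 850 mm from the base axis. Payload 4.5 kg.
Tool frame: the origin (TCP) lies between the finger pads; the fingertips stand env.tips_ahead ahead of it and the grasp point (between the pads) lies 5 mm behind it (env.tips_ahead is the distance from the TCP to the fingertips, in mm); z points along the fingers, y is the direction in which the jaws open and shut (so a half turn about z gives the same grasp; the last joint's range is limited). The gripper opens to 85 mm and grips with 20 to 120 N. Pads are 22 mm wide; open, the fingers measure 114 mm over their backs; the gripper's body (76 mm by 85 mm) begins 54 mm behind the grasp point. The pads swing forward as they close: fully open they stand 13 mm farther back than shut.
Start: joints at [-1.188, 0.689, -0.195, 1.565, 0.157, 0.902, -0.215], TCP at [213.588, 587.395, 245.317] pointing down, gripper open.
Joint ranges: [-3.01, 3.01], [-0.46, 2.08], [-1.47, 1.51], [0.13, 2.56], [-1, 4.14], [0.04, 2.09], [-2.66, 2.66]. Speed limits (rad/s): [2.57, 2.57, 3.14, 3.14, 3.14, 3.14, 3.14].

## Interface

Orientations are given as a rotation vector (axis times angle).
In Python, from station import env gives the robot as it stands.
- The arm moves only by the tool apply_moves, never from a script. Its argument "deltas" is a list of rows, each a list of 5 numbers: the shift along the tool's x, y, z normalised to -1 to 1, where 1 is 0.1 m, then the turn about the tool's z normalised to -1 to 1, where 1 is 90 degrees, then the closure, from 0 (fully open) to 1 (shut). In form: [[dx, dy, dz, spin, hand], ...]. A call has 1 to 20 rows; each row is the pose to reach, as a shift and turn from the pose commanded when the call began, along the tool's axes at that moment; what a row does not reach only later rows make up. A row lasts 1/8 s, in which the tool goes at most 62.5 mm and 10.7 degrees, less where a joint would pass 70% of its speed; a pose out of reach is approached as far as the arm can. A call with a number of a shift or a turn outside -1 to 1 is refused whole. A call with a gripper value outside its range is refused whole. The fingers move at their own pace and stop on an object; "newtons" is the grip in N (left out, the last holds). Time passes only in rows, so rows that repeat a pose let the fingers close. It gives the time, the measured TCP pose, the force and the opening at its end, in the units of the state.
- env.get_state(): the state, without advancing time (a new reading comes with each control period).
- env.snapshot(name): name is "side" or "top"; returns the picture (400x640x3 uint8, blue, green, red); there is no depth.
- env.camera_info(name): a dict with "intrinsics" (3x3 intrinsics, pixels), "R" (3x3) and "t" (3): a world point X has camera coordinates R X + t. Camera axes: x right, y down, z forward; pixel columns grow to the right and rows downward; lengths in mm; the calibration is good to about 2 mm. A picture is of the moment at which its call begins. camera_info takes no time and is no camera call.
- env.finish_job(): hands the job in, once; it reports no verdict.
The state is a dict: "clock": time; "joint_pos": joint angles; "qd": joint speeds; "effort": joint torques, N m; "ee_pos": TCP position; "orientation": TCP orientation; "wrist_force": force on the tool from outside, world axes, zero at the start; "wrist_torque": the same for the moment, N m; "grip_width": opening from 0.0 (shut) to 1.0 (fully open).
Only numpy, scipy, OpenCV 4.12 (cv2) and the standard library are available. Lean on these libraries where they do the work, as an engineer would, in place of code of your own. Each camera call takes 0.05 s, during which the arm holds its last target.

## Task

Lower the pan's end gate, then tip the pan up by its handle so that all the tiles slide out over the gate onto the wooden board (do not pick or push them out of the pan); set the pan back down level and shut its gate. Then line up the tiles in one straight, even row on the board's dark rectangles, one lying flat on each and square with it, starting at the end nearest the pan and leaving no gap. The tiles are brittle: touch and grip them only lightly, and leave the other things on the table alone.

Things in the scene. Friction and masses are not known exactly. Their poses are not given: they have to be found in the camera images.
- stand: Dark steel stand of the pan, fixed to the table, 190 x 250 mm foot. Origin on the table under the middle of the pan. Its x runs across the pan, its y along the pan towards the gate end and the board, z up. At level the pan's floor lies 48 mm above the table.
- pan (a joint): Tip angle of the steel pan, rad: 0 level, 0.70 fully tipped (stop). It turns about a level axis along the stand's x through the floor edge at the gate end (stand's y = 102 mm, 48 mm above the table); the handle end rises. Stiff hinge: stays at any angle; lifting at the handle takes 10 N, lowering 3 N. Tiles (glazed, slippery) start to slide at 0.2 to 0.35 rad.
- pan_in (a point): Centre of the pan's inner floor, turning with the pan; y points along the floor to the gate (the gate's hinge line is at y = 102 mm), x across. Inside the pan is 140 (x) x 200 (y) mm; walls 34 mm high, 3 to 4 mm thick.
- pan_handle (a point): Middle of the round steel handle bar at the pan's end opposite the gate: 12 mm thick, 100 mm long, parallel to the tip axis, 45 mm out from the pan's end wall, 35 mm above the pan's floor and 251 mm from the tip axis along the pan; nothing is under it but the table.
- gate (a joint): Angle of the steel end gate on the pan, rad: 0 shut (upright), 1.57 lowered (flat, level with the pan's floor, a 34 mm long chute; stop). It starts at 0 to 0.2. It swings out towards the board about the same axis as the pan's tip axis and stays where it is left (about 2 N at the knob).
- gate_knob (a point): Centre of the black ball knob (22 mm) that moves the gate, on an 8 mm thick arm beside the gate, outside the pan on its +x side: 125 mm from the pan's middle line, 44 mm from the gate's hinge axis (above it when shut, straight out towards the board when lowered). Can be pinched from above at any gate angle, fingers closing along the hinge axis; the arm joins the gate only within 12 mm of the hinge.
- board: Wooden lining board fixed beside the gate end, 270 (x) x 240 (y) mm, 8 mm thick, origin at the centre of its underside; y points away from the pan. Ledges 5 mm high above its surface: 12 mm wide on both x sides, 10 mm wide at the +y end. At its -y edge, under the gate, a 160 mm wide apron slopes from 21 mm above the table at y = -118 mm down to the surface at y = -88 mm (x = -80 to 80 mm).
- place0 (a point): Centre of dark inlaid rectangle 1 of 5 on the board's surface (42 x 28 mm, flush, long side along the board's x); the one nearest the pan. Its axes are the board's. The five are 40 mm apart along the board's y, and end 1 mm short of the far (+x) ledge.
- place1 (a point): Centre of dark inlaid rectangle 2 of 5 on the board's surface (42 x 28 mm, flush, long side along the board's x); 40 mm from the first.
- place2 (a point): Centre of dark inlaid rectangle 3 of 5 on the board's surface (42 x 28 mm, flush, long side along the board's x); 80 mm from the first.
- place3 (a point): Centre of dark inlaid rectangle 4 of 5 on the board's surface (42 x 28 mm, flush, long side along the board's x); 120 mm from the first.
- place4 (a point): Centre of dark inlaid rectangle 5 of 5 on the board's surface (42 x 28 mm, flush, long side along the board's x); 160 mm from the first.
- tile0: White ceramic tile 42 (x) x 28 (y) x 15 (z) mm, about 50 g, glazed and brittle (a grip of 20 to 35 N is safe), origin at its centre; all alike, and either large face may be up. It starts lying flat in the pan. It may be absent (3 to 5 of the five tiles are there).
- tile1: White ceramic tile 42 (x) x 28 (y) x 15 (z) mm, about 50 g, glazed and brittle (a grip of 20 to 35 N is safe), origin at its centre; all alike, and either large face may be up. It starts lying flat in the pan. It may be absent (3 to 5 of the five tiles are there).
- tile2: White ceramic tile 42 (x) x 28 (y) x 15 (z) mm, about 50 g, glazed and brittle (a grip of 20 to 35 N is safe), origin at its centre; all alike, and either large face may be up. It starts lying flat in the pan. It may be absent (3 to 5 of the five tiles are there).
- tile3: White ceramic tile 42 (x) x 28 (y) x 15 (z) mm, about 50 g, glazed and brittle (a grip of 20 to 35 N is safe), origin at its centre; all alike, and either large face may be up. It starts lying flat in the pan. It may be absent (3 to 5 of the five tiles are there).
- tile4: White ceramic tile 42 (x) x 28 (y) x 15 (z) mm, about 50 g, glazed and brittle (a grip of 20 to 35 N is safe), origin at its centre; all alike, and either large face may be up. It starts lying flat in the pan. It may be absent (3 to 5 of the five tiles are there).
- cup_a: White cup with blue rim, 75 mm tall, origin at its underside. Leave alone.
- cup_b: White cup with dark rim, 70 mm tall. Leave alone.
- cup_c: White cup with blue rim, 70 mm tall. Leave alone.
- jar: Brown glass jar 70 mm tall. Leave alone.
- brush: Brush 170 mm long lying on the table. Leave alone.
- spatula: Spatula 150 mm long lying on the table. Leave alone.
- sponge: Yellow sponge block 90 x 60 x 30 mm. Leave alone.

How it is judged (in metres and radians):
On the way, in this order (a step that is already met when the one before it is completed fails the run):
1. the gate is lowered (over 1.3 rad) while the pan is still level (under 0.1 rad) (value of joint gate above 1.3 rad and value of joint pan below 0.1 rad), for 0.2 s.
2. with the gate lowered and the pan tipped (over 0.15 rad), every tile is past the gate's hinge line (value of joint gate above 1.3 rad and value of joint pan above 0.15 rad and y of each of tile0, tile1, tile2, tile3, tile4 in the frame of pan_in above 0.1 m), for 0.2 s.
At the end, for the whole second after the job is handed in: Pan level (under 0.06 rad), gate shut (under 0.15 rad); every tile lies flat and still, its centre within 6 mm of a dark rectangle's centre along each board axis and its long side within 8 degrees; rectangles are filled from the one nearest the pan, without gaps (value of joint pan below 0.06 rad and value of joint gate below 0.15 rad and linear speed of each of tile0, tile1, tile2, tile3, tile4 below 0.02 m/s and x of tile0 in the frame of place0 between -0.006 and 0.006 m and (y of tile0 in the frame of place0 between -0.006 and 0.006 m or y of tile0 in the frame of place1 between -0.006 and 0.006 m or y of tile0 in the frame of place2 between -0.006 and 0.006 m or y of tile0 in the frame of place3 between -0.006 and 0.006 m or y of tile0 in the frame of place4 between -0.006 and 0.006 m) and angle between the x axis of each of tile0, tile1, tile2, tile3, tile4 and the x axis of board, either way round below 0.14 rad and z of tile0 in the frame of board between 0.0115 and 0.0195 m and x of tile1 in the frame of place0 between -0.006 and 0.006 m and (y of tile1 in the frame of place0 between -0.006 and 0.006 m or y of tile1 in the frame of place1 between -0.006 and 0.006 m or y of tile1 in the frame of place2 between -0.006 and 0.006 m or y of tile1 in the frame of place3 between -0.006 and 0.006 m or y of tile1 in the frame of place4 between -0.006 and 0.006 m) and z of tile1 in the frame of board between 0.0115 and 0.0195 m and x of tile2 in the frame of place0 between -0.006 and 0.006 m and (y of tile2 in the frame of place0 between -0.006 and 0.006 m or y of tile2 in the frame of place1 between -0.006 and 0.006 m or y of tile2 in the frame of place2 between -0.006 and 0.006 m or y of tile2 in the frame of place3 between -0.006 and 0.006 m or y of tile2 in the frame of place4 between -0.006 and 0.006 m) and z of tile2 in the frame of board between 0.0115 and 0.0195 m and x of tile3 in the frame of place0 between -0.006 and 0.006 m and (y of tile3 in the frame of place0 between -0.006 and 0.006 m or y of tile3 in the frame of place1 between -0.006 and 0.006 m or y of tile3 in the frame of place2 between -0.006 and 0.006 m or y of tile3 in the frame of place3 between -0.006 and 0.006 m or y of tile3 in the frame of place4 between -0.006 and 0.006 m) and z of tile3 in the frame of board between 0.0115 and 0.0195 m and x of tile4 in the frame of place0 between -0.006 and 0.006 m and (y of tile4 in the frame of place0 between -0.006 and 0.006 m or y of tile4 in the frame of place1 between -0.006 and 0.006 m or y of tile4 in the frame of place2 between -0.006 and 0.006 m or y of tile4 in the frame of place3 between -0.006 and 0.006 m or y of tile4 in the frame of place4 between -0.006 and 0.006 m) and z of tile4 in the frame of board between 0.0115 and 0.0195 m and (y of tile0 in the frame of place0 between -0.006 and 0.006 m or y of tile1 in the frame of place0 between -0.006 and 0.006 m or y of tile2 in the frame of place0 between -0.006 and 0.006 m or y of tile3 in the frame of place0 between -0.006 and 0.006 m or y of tile4 in the frame of place0 between -0.006 and 0.006 m) and (y of tile0 in the frame of place1 between -0.006 and 0.006 m or y of tile1 in the frame of place1 between -0.006 and 0.006 m or y of tile2 in the frame of place1 between -0.006 and 0.006 m or y of tile3 in the frame of place1 between -0.006 and 0.006 m or y of tile4 in the frame of place1 between -0.006 and 0.006 m) and (y of tile0 in the frame of place2 between -0.006 and 0.006 m or y of tile1 in the frame of place2 between -0.006 and 0.006 m or y of tile2 in the frame of place2 between -0.006 and 0.006 m or y of tile3 in the frame of place2 between -0.006 and 0.006 m or y of tile4 in the frame of place2 between -0.006 and 0.006 m) and ((y of tile0 in the frame of place3 between -0.006 and 0.006 m or y of tile1 in the frame of place3 between -0.006 and 0.006 m or y of tile2 in the frame of place3 between -0.006 and 0.006 m or y of tile3 in the frame of place3 between -0.006 and 0.006 m or y of tile4 in the frame of place3 between -0.006 and 0.006 m) or not (y of tile0 in the frame of place4 between -0.006 and 0.006 m or y of tile1 in the frame of place4 between -0.006 and 0.006 m or y of tile2 in the frame of place4 between -0.006 and 0.006 m or y of tile3 in the frame of place4 between -0.006 and 0.006 m or y of tile4 in the frame of place4 between -0.006 and 0.006 m))); the robot touches nothing.
It fails at once if the pan is tipped (over 0.2 rad) with its gate not lowered (under 1.0 rad) (value of joint pan above 0.2 rad and value of joint gate below 1 rad).
It fails at once if the fingers press on a tile that is still in the pan (((y of tile0 in the frame of pan_in between -0.1 and 0.1 m and x of tile0 in the frame of pan_in between -0.07 and 0.07 m and z of tile0 in the frame of pan_in above 0 m) and contact force between the fingers and tile0 above 1 N) or ((y of tile1 in the frame of pan_in between -0.1 and 0.1 m and x of tile1 in the frame of pan_in between -0.07 and 0.07 m and z of tile1 in the frame of pan_in above 0 m) and contact force between the fingers and tile1 above 1 N) or ((y of tile2 in the frame of pan_in between -0.1 and 0.1 m and x of tile2 in the frame of pan_in between -0.07 and 0.07 m and z of tile2 in the frame of pan_in above 0 m) and contact force between the fingers and tile2 above 1 N) or ((y of tile3 in the frame of pan_in between -0.1 and 0.1 m and x of tile3 in the frame of pan_in between -0.07 and 0.07 m and z of tile3 in the frame of pan_in above 0 m) and contact force between the fingers and tile3 above 1 N) or ((y of tile4 in the frame of pan_in between -0.1 and 0.1 m and x of tile4 in the frame of pan_in between -0.07 and 0.07 m and z of tile4 in the frame of pan_in above 0 m) and contact force between the fingers and tile4 above 1 N)).
It fails at once if the fingers press on a tile with more than 100 N (contact force between the fingers and tile0 above 100 N or contact force between the fingers and tile1 above 100 N or contact force between the fingers and tile2 above 100 N or contact force between the fingers and tile3 above 100 N or contact force between the fingers and tile4 above 100 N).
It fails at once if another thing on the table is moved by more than 30 mm (distance of any of cup_a, cup_b, cup_c, jar, brush, spatula, sponge from where it was at the start of the episode above 0.03 m).
Of tile0, tile1, tile2, tile3, tile4 only 3 to 5 are there at a start; the rules pass over those that are not, and their reading is None.
At some moment in a run one of tile0, tile1, tile2, tile3, tile4 may be knocked a few centimetres aside while the robot is not near it.
Once in a run the grip may slacken for a moment while it holds something.
It also fails if it takes over 210 s, if anything falls off the work surface, if the arm or the gripper's body presses on something with over 40 N, if the wrist force passes 120 N, or if a joint passes its speed limit or range.

## Working session

There is one attempt and no reset: what is moved stays moved. The work goes in short steps, Python scripts to look and compute and a tool call to move; the robot and the scene stay as the last step left them, time stands still between calls to the robot, and variables do not carry over. Pictures are saved under pics/ and viewed, and the job is handed in when it is done.

Besides the shell and the picture viewer there is one more tool, called after "Call:" as name([rows], argument=value, ...), one row to a line, values as JSON. apply_moves: Moves the arm, as the interface text tells. Its arguments: {"type":"object","properties":{"deltas":{"type":"array","items":{"type":"array","items":{"type":"number","minimum":-1,"maximum":1}}},"newtons":{"type":"number"}},"required":["deltas"]}

```bash
ls; mkdir -p pics
python3 - <<'E'
from station import env
import cv2,numpy as np
print(env.get_state(), env.tips_ahead)
for n in("top","side"):
    cv2.imwrite(f"pics/{n}0.png",env.snapshot(n)); c=env.camera_info(n); print(n,np.round(c["intrinsics"],1).tolist(),np.round(c["R"],4).tolist(),np.round(c["t"],1), -np.array(c["R"]).T@c["t"])
E
```

```text
pics
{'clock': 0.0, 'joint_pos': array([-1.18822193,  0.68999926, -0.19452437,  1.56636206,  0.15730406,
        0.90245591, -0.21509404]), 'qd': array([ 0.00248082, -0.00063147,  0.00107337,  0.00152211, -0.00054963,
       -0.00129106,  0.00035765]), 'effort': array([ 3.81012669e-04, -5.39612174e+01, -1.26675501e+00, -1.58547467e+01,
        9.06574423e-03,  9.34971438e-03, -3.78391462e-06]), 'ee_pos': array([213.4188934 , 586.77284661, 244.46993094]), 'orientation': array([-5.44887224e-01, -3.09377796e+00,  2.86080672e-03]), 'wrist_force': array([ 1.10682633, -0.43842726, -0.39611646]), 'wrist_torque': array([0.02485644, 0.02770452, 0.00908045]), 'grip_width': 0.9979279110596857} 14.0
top [[418.7, 0.0, 322.1], [0.0, 418.7, 196.5], [0.0, 0.0, 1.0]] [[0.0126, -0.9998, -0.0134], [-0.985, -0.0101, -0.172], [0.1719, 0.0154, -0.985]] [ -42.   589.9 1132.8] [ 386.95363999  -53.44176516 1216.76059271]
side [[512.0, 0.0, 316.3], [0.0, 512.0, 192.6], [0.0, 0.0, 1.0]] [[0.9738, -0.2266, 0.0196], [-0.1259, -0.6087, -0.7834], [0.1895, 0.7603, -0.6213]] [-547.8  130.6 1197.3] [ 323.05642443 -955.04020259  856.83424501]
```

View pics/top0.png

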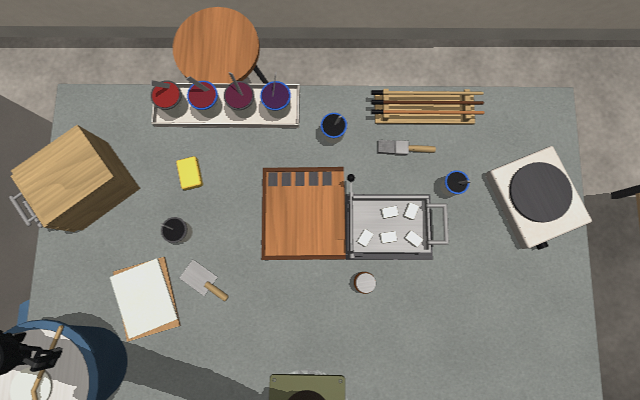

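View pics/side0.png

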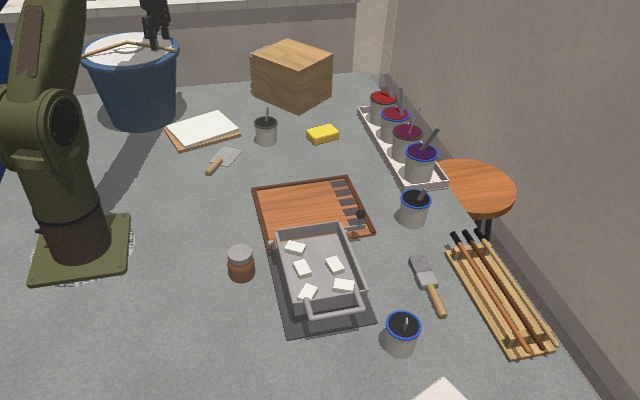

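```bash
cat > h.py <<'E'
from station import env
import cv2,numpy as np
def ray(n,uv):
    c=env.camera_info(n);K=np.array(c["intrinsics"]);R=np.array(c["R"]);t=np.array(c["t"])
    return -R.T@t, R.T@np.linalg.inv(K)@np.array([uv[0],uv[1],1.])
def atz(n,uv,z):
    o,d=ray(n,uv); return o+d*(z-o[2])/d[2]
def proj(n,X):
    c=env.camera_info(n);p=np.array(c["intrinsics"])@(np.array(c["R"])@np.array(X,float)+np.array(c["t"])); return p[:2]/p[2]
def crop(n,x0,y0,x1,y1,s,out,img=None):
    im=env.snapshot(n) if img is None else img
    cv2.imwrite("pics/"+out,cv2.resize(im[y0:y1,x0:x1],None,fx=s,fy=s,interpolation=cv2.INTER_CUBIC)); return im
E
python3 - <<'E'
from h import *
crop("top",255,155,455,270,4,"t0c.png",cv2.imread("pics/top0.png"))
crop("side",245,165,385,345,3.3,"s0c.png",cv2.imread("pics/side0.png"))
E
```

```text
(no output)
```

View pics/t0c.png

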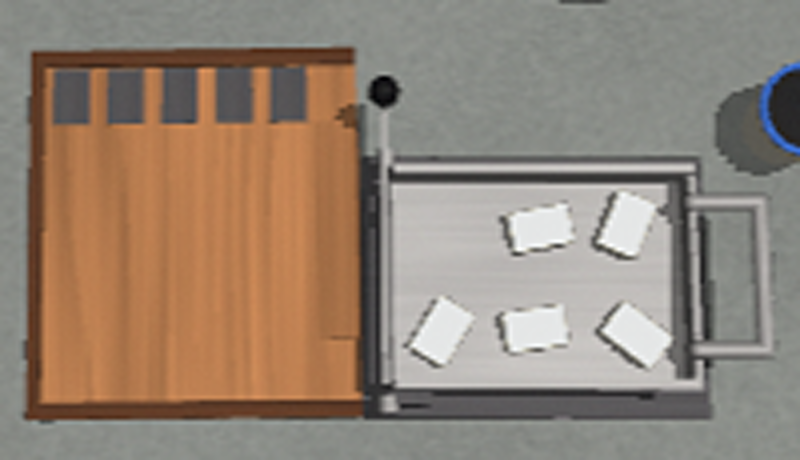

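View pics/s0c.png

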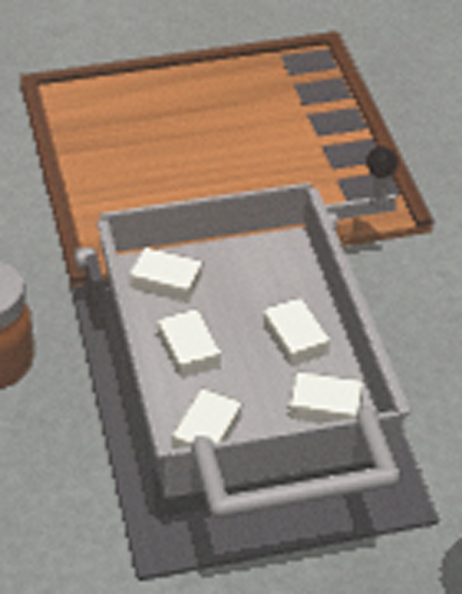

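Run:
```python
from h import *
T=lambda cx,cy,z: atz("top",(255+(cx+.5)/4-.5,155+(cy+.5)/4-.5),z).round(1)
S=lambda cx,cy,z: atz("side",(245+(cx+.5)/3.3-.5,165+(cy+.5)/3.3-.5),z).round(1)
for c in [(71,97),(125,97),(179,96),(234,95),(288,95)]: print("rect",T(*c,8))
for c in [(310,62),(321,92),(336,122),(352,154),(369,187)]: print("rectS",S(*c,8))
for c in [(32,52),(354,47),(26,418),(362,416)]: print("ledge",T(*c,13))
for c in [(22,75),(338,33),(432,232)]: print("ledgeS",S(*c,13))
for c in [(364,157),(711,417),(362,417)]: print("foot",T(*c,4))
for c in [(762,197),(765,276),(768,350)]: print("handle",T(*c,83))
for c in [(217,504),(305,490),(390,474)]: print("handleS",S(*c,83))
print("knob",T(384,91,92),S(381,161,92))
for c in [(385,163),(390,388),(697,163),(705,388)]: print("rim",T(*c,82))
for c in [(384,160),(385,160),(391,180),(391,383)]: print("gatetop",T(*c,82))
```

```text
rect [649.2 113.1   8. ]
rect [649.6  73.2   8. ]
rect [650.7  33.2   8. ]
rect [651.9  -7.4   8. ]
rect [652.2 -47.3   8. ]
rectS [650.9 110.8   8. ]
rectS [649.2  70.3   8. ]
rectS [650.7  30.9   8. ]
rectS [652.3  -9.2   8. ]
rectS [654.2 -48.9   8. ]
ledge [681.9 142.5  13. ]
ledge [687.9 -95.6  13. ]
ledge [414.  136.8  13. ]
ledge [ 418.3 -102.4   13. ]
ledgeS [415.2 135.   13. ]
ledgeS [682.6 138.7  13. ]
ledgeS [ 683.2 -111.2   13. ]
foot [ 607.  -103.6    4. ]
foot [ 420.9 -351.7    4. ]
foot [ 417.9 -102.7    4. ]
handle [ 567.7 -371.8   83. ]
handle [ 513.6 -371.8   83. ]
handle [ 463.7 -371.9   83. ]
handleS [ 463.7 -369.5   83. ]
handleS [ 514.8 -370.6   83. ]
handleS [ 565.6 -369.9   83. ]
knob [ 637.3 -113.6   92. ] [ 637.4 -114.2   92. ]
rim [ 588.8 -114.8   82. ]
rim [ 435.4 -118.3   82. ]
rim [ 591.  -328.6   82. ]
rim [ 437.9 -329.2   82. ]
gatetop [ 590.9 -114.1   82. ]
gatetop [ 590.9 -114.8   82. ]
gatetop [ 577.  -118.9   82. ]
gatetop [ 438.7 -119.    82. ]
```

Call:
apply_moves([
  [-0.3, -0.25, 0, 0, 0],
  [-0.65, -0.52, 0, 0, 0],
  [-1, -0.81, 0, 0, 0],
])

```text
clock: 0.48
ee_pos: [280.4, 475.8, 244.9]
orientation: [0.545, 3.094, -0.001]
wrist_force: [0.2, -0.3, -0.7]
grip_width: 0.998
```

Call:
apply_moves([
  [-0.35, -0.27, 0, 0, 0],
  [-0.7, -0.55, 0, 0, 0],
  [-1, -0.81, 0, 0, 0],
])

```text
clock: 0.85
ee_pos: [347.0, 364.9, 245.1]
orientation: [0.546, 3.094, -0.001]
wrist_force: [0.4, 0.7, 0.7]
grip_width: 0.997
```

Call:
apply_moves([
  [-0.35, -0.27, 0, 0, 0],
  [-0.7, -0.55, 0, 0, 0],
  [-1, -0.81, 0, 0, 0],
])

```text
clock: 1.23
ee_pos: [413.2, 254.8, 245.1]
orientation: [-0.546, -3.094, 0.001]
wrist_force: [-0.0, 0.7, -0.6]
grip_width: 1.0
```

Call:
apply_moves([
  [-0.35, -0.27, 0, 0, 0],
  [-0.7, -0.55, 0, 0, 0],
  [-1, -0.81, 0, 0, 0],
])

```text
clock: 1.6
ee_pos: [479.4, 144.5, 245.0]
orientation: [-0.546, -3.093, 0.001]
wrist_force: [0.5, 0.6, -0.2]
grip_width: 0.999
```

Call:
apply_moves([
  [-0.35, -0.27, 0, 0.1, 0.3],
  [-0.7, -0.55, 0, 0.2, 0.3],
  [-1, -0.81, 0, 0.3, 0.3],
  [-1, -0.81, 0, 0.4, 0.3],
  [-1, -0.81, 0, 0.5, 0.3],
  [-1, -0.81, 0, 0.6, 0.3],
  [-1, -0.81, 0, 0.7, 0.3],
  [-1, -0.81, 0, 0.78, 0.3],
  [-1, -0.81, 0, 0.78, 0.3],
])

```text
clock: 2.72
ee_pos: [544.8, 36.1, 245.0]
orientation: [-2.223, -2.219, 0.001]
wrist_force: [0.2, 0.5, 0.9]
grip_width: 0.697
```

```bash
cat >> h.py <<'E'
from scipy.spatial.transform import Rotation as Ro
def plan(x=None,y=None,z=None,head=None):
    """deltas to target TCP; head = heading (deg) of tool y in world"""
    s=env.get_state();p=s["ee_pos"];R=Ro.from_rotvec(s["orientation"]).as_matrix()
    h=np.degrees(np.arctan2(R[1,1],R[0,1]))
    q=p.copy()
    for i,v in enumerate((x,y,z)):
        if v is not None:q[i]=v
    d=R.T@(q-p)/100
    out=list(d.round(3))
    if head is not None:
        dh=(h-head+90)%180-90; out.append(round(dh/90,3))
    print("clk",round(s["clock"],2),"at",p.round(1),"head",round(h,2),"tilt",round(np.degrees(np.arccos(-R[2,2])),2),"w",round(s["grip_width"]*85,1),"q7",s["joint_pos"][6].round(2),"F",s["wrist_force"].round(1)); print("delta",[float(v) for v in out]); return R
E
python3 -c "
from h import *
plan(637,-114,200,0);print(env.tips_ahead)"
```

```text
clk 2.73 at [544.8  36.1 245. ] head -0.09 tilt 0.05 w 59.3 q7 -0.07 F [0.2 0.5 0.9]
delta [-1.499, 0.925, 0.449, -0.001]
14.0
```

Call:
apply_moves([
  [-0.5, 0.3, 0, 0, 0.45],
  [-1, 0.6, 0, 0, 0.45],
  [-1, 0.92, 0, 0, 0.45],
])

```text
clock: 3.1
ee_pos: [636.7, -72.0, 245.3]
orientation: [2.23, 2.208, -0.006]
wrist_force: [0.4, 0.2, 0.3]
grip_width: 0.554
```

Call:
apply_moves([
  [-0.5, 0, 0.4, 0, 0.45],
  [-0.5, 0, 0.8, 0, 0.45],
  [-0.5, 0, 0.8, 0, 0.45],
])

```text
clock: 3.48
ee_pos: [633.8, -114.2, 162.0]
orientation: [-2.219, -2.214, 0.007]
wrist_force: [0.1, 0.3, -0.3]
grip_width: 0.55
```

```bash
python3 -c "
from h import *
plan(637,-114,86,0)
im=crop('side',300,130,420,260,4,'s1.png')
im=crop('top',300,130,400,230,4,'t1.png')"
```

```text
clk 3.48 at [ 633.8 -114.2  162. ] head -0.13 tilt 0.46 w 46.8 q7 0.17 F [ 0.1  0.3 -0.3]
delta [0.001, 0.038, 0.76, -0.001]
```

View pics/s1.png

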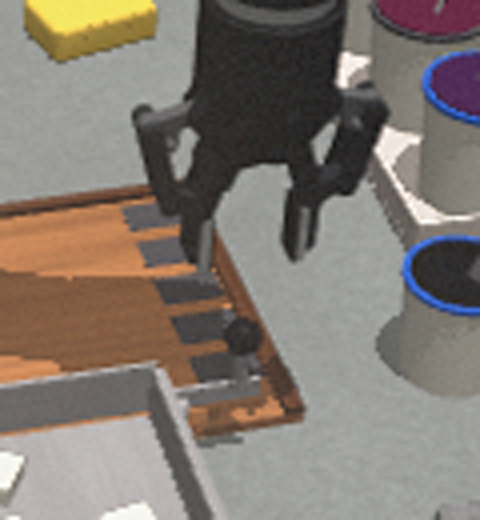

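View pics/t1.png

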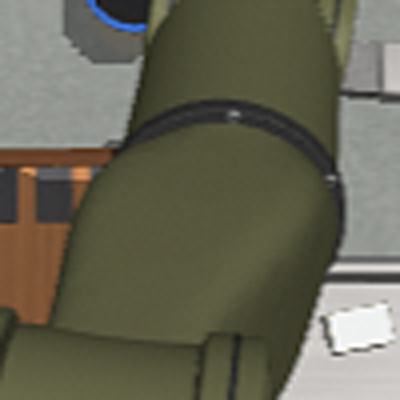

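```bash
python3 -c "
from h import *
for z in (145,150,155,160):print(z,((proj('side',(634,-114,z))-[300,130])*4).round(0))
print(((proj('side',(637,-114,92))-[300,130])*4).round(0))"
```

```text
145 [241. 262.]
150 [242. 255.]
155 [243. 248.]
160 [243. 241.]
[240. 334.]
```

Call:
apply_moves([
  [0, 0.04, 0.3, 0, 0.45],
  [0, 0.04, 0.6, 0, 0.45],
  [0, 0.04, 0.75, 0, 0.45],
  [0, 0.04, 0.75, 0, 0.45],
])

```text
clock: 4.08
ee_pos: [640.9, -113.8, 90.7]
orientation: [-2.224, -2.219, -0.001]
wrist_force: [0.3, 0.0, 0.6]
grip_width: 0.549
```

Call:
apply_moves([
  [0, 0, 0, 0, 1],
  [0, 0, 0, 0, 1],
  [0, 0, 0, 0, 1],
  [0, 0, 0, 0, 1],
  [0, 0, 0, 0, 1],
  [0, 0, 0, 0, 1],
], newtons=40)

```text
clock: 4.82
ee_pos: [636.8, -114.5, 91.2]
orientation: [-2.221, -2.213, 0.008]
wrist_force: [-8.3, 0.9, 5.6]
grip_width: 0.223
```

```bash
python3 -c "
from h import *
plan()
im=crop('side',300,130,420,260,4,'s2.png')
import numpy as np
for a in np.arange(0.14,1.65,.13): print(round(a,2),(44*np.sin(a)-44*np.sin(.14)).round(1),(44*np.cos(.14)-44*np.cos(a)).round(1))
"
```

```text
clk 4.83 at [ 636.8 -114.5   91.2] head -0.21 tilt 0.44 w 19.0 q7 0.17 F [-8.3  0.9  5.6]
delta [0.0, 0.0, 0.0]
0.14 0.0 0.0
0.27 5.6 1.2
0.4 11.0 3.0
0.53 16.1 5.6
0.66 20.8 8.8
0.79 25.1 12.6
0.92 28.9 16.9
1.05 32.0 21.7
1.18 34.5 26.8
1.31 36.4 32.2
1.44 37.5 37.8
1.57 37.9 43.5
```

View pics/s2.png

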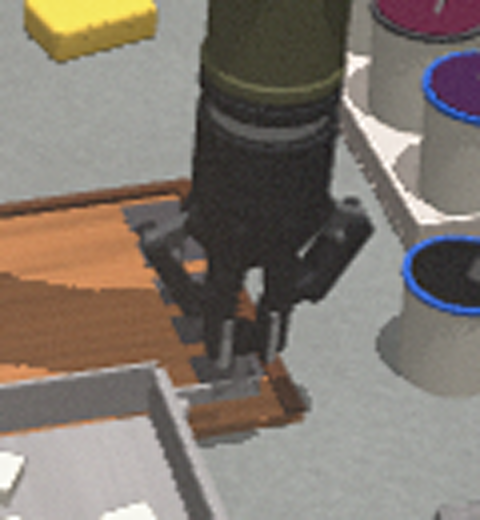

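Call:
apply_moves([
  [0, 0, 0, 0, 0.6],
  [0, 0, 0.05, 0, 0.6],
  [0, 0, 0.05, 0, 0.6],
  [0, 0, 0.05, 0, 1],
  [0, 0, 0.05, 0, 1],
  [0, 0, 0.05, 0, 1],
  [0, 0, 0.05, 0, 1],
], newtons=40)

```text
clock: 5.75
ee_pos: [636.7, -114.3, 84.9]
orientation: [-2.221, -2.213, 0.009]
wrist_force: [-7.7, 1.1, 5.9]
grip_width: 0.228
```

```bash
python3 -c "
from h import *
plan()"
```

```text
clk 5.75 at [ 636.7 -114.3   84.9] head -0.2 tilt 0.49 w 19.4 q7 0.17 F [-7.7  1.1  5.9]
delta [0.0, 0.0, 0.0]
```

Call:
apply_moves([
  [0.056, 0, 0.012, 0, 1],
  [0.11, 0, 0.03, 0, 1],
  [0.16, 0, 0.056, 0, 1],
  [0.208, 0, 0.088, 0, 1],
  [0.25, 0, 0.126, 0, 1],
  [0.29, 0, 0.17, 0, 1],
  [0.32, 0, 0.217, 0, 1],
  [0.345, 0, 0.268, 0, 1],
  [0.364, 0, 0.322, 0, 1],
  [0.375, 0, 0.378, 0, 1],
  [0.38, 0, 0.435, 0, 1],
  [0.38, 0, 0.46, 0, 1],
  [0.38, 0, 0.46, 0, 1],
])

```text
clock: 7.38
ee_pos: [636.2, -76.8, 38.1]
orientation: [-2.22, -2.213, 0.011]
wrist_force: [-6.4, -0.5, 0.9]
grip_width: 0.231
```

```bash
python3 -c "
from h import *
plan()
im=crop('side',300,130,420,260,4,'s3.png')"
```

```text
clk 7.38 at [636.2 -76.8  38.1] head -0.18 tilt 0.55 w 19.6 q7 0.13 F [-6.4 -0.5  0.9]
delta [0.0, 0.0, 0.0]
```

View pics/s3.png

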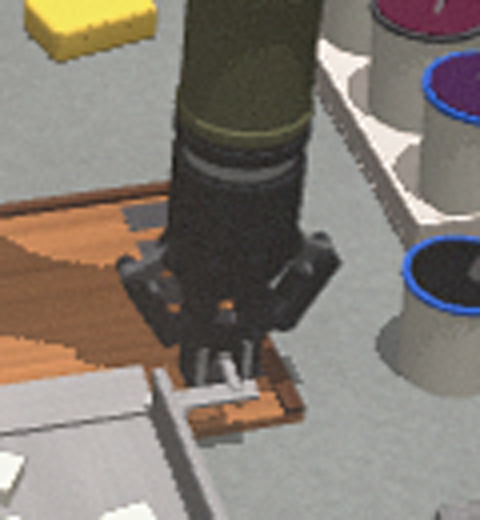

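Call:
apply_moves([
  [0, 0, 0, 0, 0.5],
  [0, 0, 0, 0, 0.5],
  [0, 0, -0.4, 0, 0.5],
  [0, 0, -0.9, 0, 0.5],
  [0, 0, -1, 0, 0.5],
])

```text
clock: 8.05
ee_pos: [643.9, -76.7, 143.3]
orientation: [2.22, 2.213, 0.009]
wrist_force: [0.6, 0.5, -0.6]
grip_width: 0.499
```

Call:
apply_moves([
  [-0.5, -0.3, -0.2, -0.1, 0.5],
  [-1, -0.7, -0.3, -0.2, 0.5],
  [-1, -1, -0.3, -0.3, 0.5],
  [-1, -1, -0.3, -0.4, 0.5],
  [-1, -1, -0.3, -0.5, 0.5],
  [-1, -1, -0.3, -0.6, 0.5],
  [-1, -1, -0.3, -0.7, 0.5],
  [-1, -1, -0.3, -0.8, 0.5],
  [-1, -1, -0.3, -0.9, 0.5],
  [-1, -1, -0.3, -1, 0.5],
  [-1, -1, -0.3, -1, 0.5],
])

```text
clock: 9.43
ee_pos: [540.4, -176.1, 168.8]
orientation: [-0.008, -3.141, -0.001]
wrist_force: [0.2, -1.0, -0.7]
grip_width: 0.501
```

```bash
python3 -c "
from h import *
plan(514,-371,170,90)
im=crop('side',240,130,420,340,2.8,'s4.png')"
```

```text
clk 9.43 at [ 540.4 -176.1  168.8] head 89.71 tilt 0.06 w 42.6 q7 1.39 F [ 0.2 -1.  -0.7]
delta [0.254, -1.95, -0.014, -0.003]
```

View pics/s4.png

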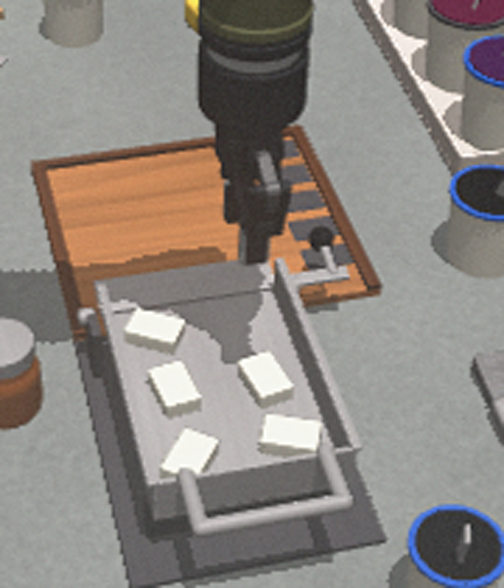

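```bash
python3 -c "
from h import *
import numpy as np
for a in (1.1,1.3,1.45,1.57): print(a,((proj('side',(637.4,-120+44*np.sin(a),48+44*np.cos(a)))-[240,130])*2.8).round(1))"
```

```text
1.1 [322.7 229.9]
1.3 [321.  234.9]
1.45 [320.1 239.6]
1.57 [319.6 244. ]
```

Call:
apply_moves([
  [0.1, -0.5, 0, 0, 0.5],
  [0.2, -1, 0, 0, 0.5],
  [0.25, -1, 0, 0, 0.5],
])

```text
clock: 9.85
ee_pos: [513.1, -282.0, 168.6]
orientation: [-0.023, -3.14, 0.006]
wrist_force: [-0.5, 0.6, -0.3]
grip_width: 0.502
```

Call:
apply_moves([
  [0, -0.5, 0, 0, 0.5],
  [0, -0.95, 0, 0, 0.5],
  [0, -0.95, 0, 0, 0.5],
  [0, -0.95, 0, 0, 0.5],
])

```text
clock: 10.35
ee_pos: [515.2, -369.3, 169.0]
orientation: [0.005, 3.141, 0.003]
wrist_force: [0.1, 0.1, -1.1]
grip_width: 0.497
```

```bash
python3 -c "
from h import *
plan(514,-371,79,90)
im=crop('side',240,130,420,340,2.8,'s5.png')
im=crop('top',300,100,480,270,4,'t5.png')"
```

```text
clk 10.35 at [ 515.2 -369.3  169. ] head 89.81 tilt 0.1 w 42.3 q7 1.74 F [ 0.1  0.1 -1.1]
delta [0.012, -0.018, 0.9, -0.002]
```

View pics/s5.png

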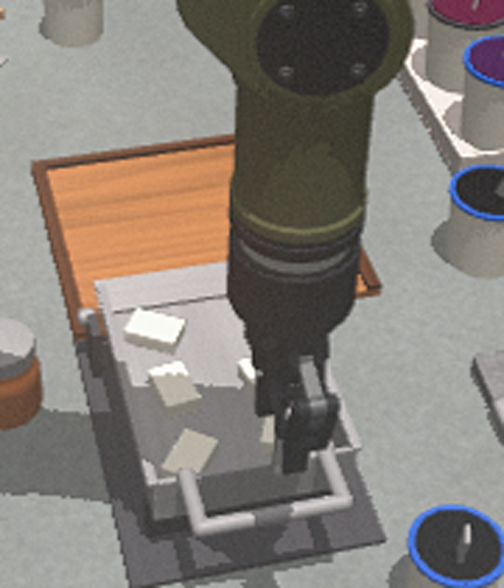

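View pics/t5.png

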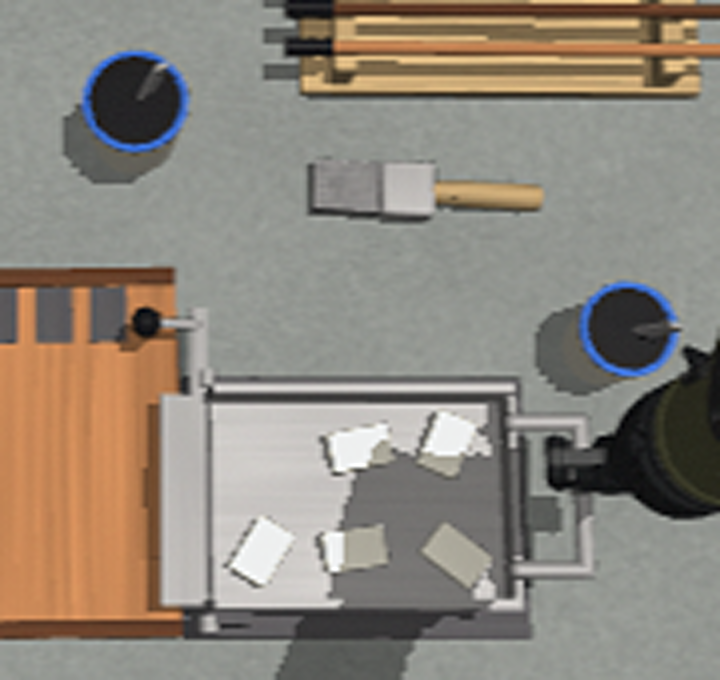

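```bash
python3 -c "
from h import *
import numpy as np
im=env.snapshot('side')
cv2.imwrite('pics/kn.png',cv2.resize(im[190:240,330:380],None,fx=10,fy=10,interpolation=cv2.INTER_CUBIC))
for a in (1.2,1.3,1.45,1.57): print(a,((proj('side',(637.4,-120+44*np.sin(a),48+44*np.cos(a)))-[330,190])*10).round(1),((proj('top',(637.4,-120+44*np.sin(a),48+44*np.cos(a)))-[300,100])*4).round(1))"
```

```text
1.2 [249.4 229.3] [151.2 317.5]
1.3 [246.6 238.8] [149.1 318.7]
1.45 [243.3 255.8] [147.1 320.6]
1.57 [241.4 271.5] [146.5 322.2]
```

View pics/kn.png

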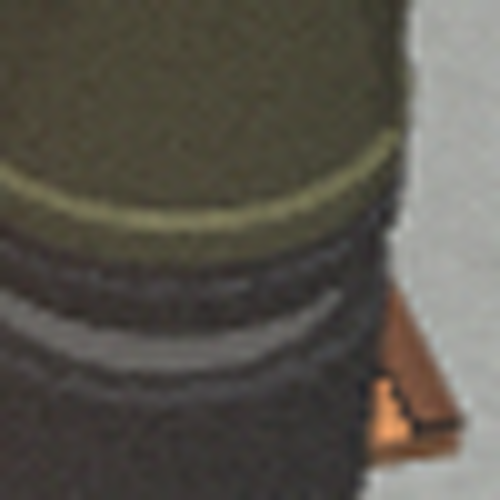

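```bash
python3 -c "
from h import *
im=cv2.imread('pics/s4.png')
cv2.imwrite('pics/s4k.png',cv2.resize(im[200:320,230:400],None,fx=4.5,fy=4.5,interpolation=cv2.INTER_CUBIC))
def F(X): return (((proj('side',X)-[240,130])*2.8)-[230,200])*4.5
for a in (1.2,1.3,1.45,1.57): print(a,F((637.4,-120+44*np.sin(a),48+44*np.cos(a))).round(1))
im=cv2.imread('pics/s0c.png');
m=(im[140:185,360:405].max(2)<70); ys,xs=np.nonzero(m);print(xs.mean()+360,ys.mean()+140)
a=.14;print('pred',(proj('side',(637.4,-120+44*np.sin(a),48+44*np.cos(a)))-[245,165])*3.3)
im=cv2.imread('pics/s4.png');
m=(im[215:260,300:340].max(2)<70); ys,xs=np.nonzero(m);print(xs.mean()+300,ys.mean()+215)
"
```

```text
1.2 [413.2 144.9]
1.3 [409.7 156.9]
1.45 [405.5 178.3]
1.57 [403.2 198.1]
381.50625869262865 162.02225312934632
pred [379.68717231 160.04515497]
320.3551637279597 237.34508816120908
```

View pics/s4k.png

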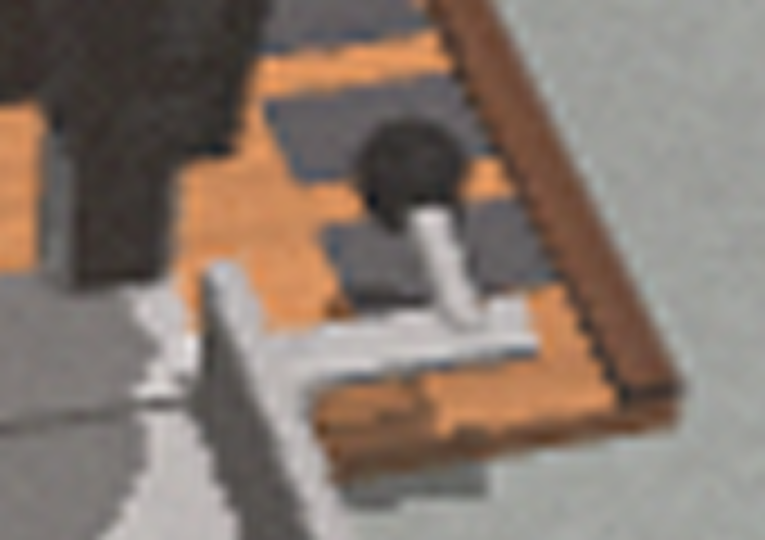

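Call:
apply_moves([
  [-0.2, 0.5, 0, 0, 1],
  [-0.4, 1, 0, 0, 1],
])

```text
clock: 10.75
ee_pos: [555.7, -269.2, 169.4]
orientation: [0.006, 3.141, 0.001]
wrist_force: [0.5, 0.6, -0.4]
grip_width: 0.082
```

Call:
apply_moves([
  [-0.2, 0.5, 0, 0, 1],
  [-0.4, 1, 0, 0, 1],
])

```text
clock: 11.0
ee_pos: [596.0, -168.2, 169.5]
orientation: [0.003, 3.141, 0.001]
wrist_force: [1.2, 0.1, 0.5]
grip_width: 0.002
```

Call:
apply_moves([
  [-0.2, 0.5, 0.2, 0, 1],
  [-0.4, 0.92, 0.5, 0, 1],
  [-0.4, 0.92, 0.7, 0, 1],
  [-0.4, 0.92, 0.8, 0, 1],
])

```text
clock: 11.5
ee_pos: [634.6, -79.0, 88.0]
orientation: [-0.003, -3.139, 0.001]
wrist_force: [0.7, -0.9, 0.4]
grip_width: -0.003
```

```bash
python3 -c "
from h import *
plan(638,-76,75)"
```

```text
clk 11.5 at [634.6 -79.   88. ] head 89.89 tilt 0.15 w -0.3 q7 1.23 F [ 0.7 -0.9  0.4]
delta [-0.034, 0.031, 0.13]
```

Call:
apply_moves([
  [-0.03, 0.03, 0.05, 0, 1],
  [-0.03, 0.03, 0.1, 0, 1],
  [-0.03, 0.03, 0.14, 0, 1],
  [-0.03, 0.03, 0.17, 0, 1],
  [-0.03, 0.03, 0.17, 0, 1],
])

```text
clock: 12.12
ee_pos: [638.8, -76.6, 72.3]
orientation: [0.005, 3.141, -0.0]
wrist_force: [0.5, 0.7, -0.0]
grip_width: 0.002
```

Call:
apply_moves([
  [0, 0, 0.02, 0, 1],
  [0, 0, 0.04, 0, 1],
  [0, 0, 0.04, 0, 1],
])

```text
clock: 12.5
ee_pos: [639.0, -76.4, 70.2]
orientation: [0.005, 3.141, -0.001]
wrist_force: [-3.3, 0.8, 14.4]
grip_width: 0.001
```

Call:
apply_moves([
  [0, 0, -0.3, 0, 1],
  [0, -0.2, -0.8, 0, 0.6],
  [0.2, -0.7, -1, 0, 0.5],
  [0.4, -1, -1, 0, 0.5],
])

```text
clock: 13.0
ee_pos: [598.5, -180.2, 170.0]
orientation: [0.01, 3.139, -0.005]
wrist_force: [0.6, 0.3, -0.4]
grip_width: 0.507
```

Call:
apply_moves([
  [0.2, -0.5, 0, 0, 0.5],
  [0.4, -1, 0, 0, 0.5],
])

```text
clock: 13.25
ee_pos: [556.9, -277.8, 168.1]
orientation: [-0.004, -3.141, 0.001]
wrist_force: [1.0, -0.1, -0.4]
grip_width: 0.5
```

Call:
apply_moves([
  [0.2, -0.5, 0, 0, 0.5],
  [0.4, -0.93, 0, 0, 0.5],
  [0.45, -0.93, 0, 0, 0.5],
  [0.45, -0.93, 0, 0, 0.5],
])

```text
clock: 13.75
ee_pos: [512.2, -368.6, 167.9]
orientation: [-0.006, -3.141, -0.002]
wrist_force: [-0.0, 0.9, 0.8]
grip_width: 0.5
```

```bash
python3 -c "
from h import *
plan(514,-371,80,90)
im=crop('side',240,130,420,340,2.8,'s6.png')"
```

```text
clk 13.75 at [ 512.2 -368.6  167.9] head 89.79 tilt 0.07 w 42.5 q7 1.73 F [-0.   0.9  0.8]
delta [-0.019, -0.025, 0.879, -0.002]
```

View pics/s6.png

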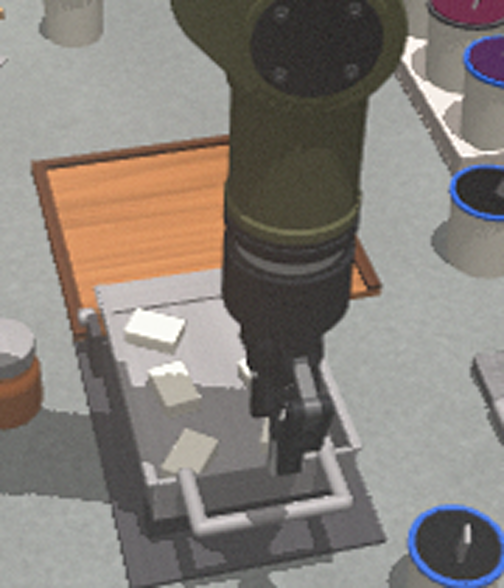

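Call:
apply_moves([
  [-0.02, -0.025, 0.4, 0, 0.5],
  [-0.02, -0.025, 0.7, 0, 0.5],
  [-0.02, -0.025, 0.88, 0, 0.5],
  [-0.02, -0.025, 0.88, 0, 0.5],
])

```text
clock: 14.3
ee_pos: [514.8, -370.0, 79.3]
orientation: [-0.002, -3.14, -0.003]
wrist_force: [-0.6, 0.6, 0.4]
grip_width: 0.502
```

Call:
apply_moves([
  [0, 0, 0, 0, 1],
  [0, 0, 0, 0, 1],
  [0, 0, 0, 0, 1],
  [0, 0, 0, 0, 1],
  [0, 0, 0, 0, 1],
  [0, 0, 0, 0, 1],
], newtons=90)

```text
clock: 15.05
ee_pos: [515.8, -370.2, 81.8]
orientation: [0.003, 3.14, 0.002]
wrist_force: [-1.3, 4.4, 6.7]
grip_width: 0.101
```

```bash
python3 -c "
from h import *
plan()
for a in np.arange(.05,.71,.05): print(round(a,2),(-251*np.cos(a)+35*np.sin(a)+251).round(1),(35*np.cos(a)+251*np.sin(a)-35).round(1))
im=crop('side',240,130,420,340,2.8,'s7.png')"
```

```text
clk 15.05 at [ 515.8 -370.2   81.8] head 89.88 tilt 0.13 w 8.6 q7 1.68 F [-1.3  4.4  6.7]
delta [0.0, 0.0, 0.0]
0.05 2.1 12.5
0.1 4.7 24.9
0.15 8.0 37.1
0.2 12.0 49.2
0.25 16.5 61.0
0.3 21.6 72.6
0.35 27.2 83.9
0.4 33.4 95.0
0.45 40.2 105.7
0.5 47.5 116.1
0.55 55.3 126.0
0.6 63.6 135.6
0.65 72.4 144.8
0.7 81.6 153.5
```

View pics/s7.png

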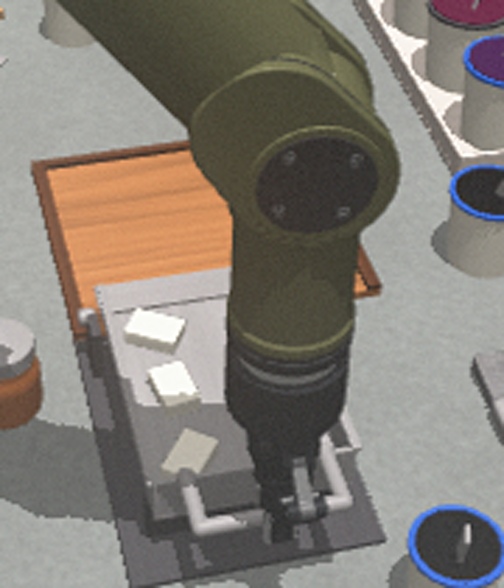

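Call:
apply_moves([
  [0, 0.01, -0.06, 0, 1],
  [0, 0.02, -0.125, 0, 1],
  [0, 0.035, -0.187, 0, 1],
  [0, 0.047, -0.249, 0, 1],
  [0, 0.06, -0.31, 0, 1],
  [0, 0.08, -0.371, 0, 1],
  [0, 0.1, -0.43, 0, 1],
  [0, 0.12, -0.49, 0, 1],
  [0, 0.12, -0.49, 0, 1],
])

```text
clock: 16.23
ee_pos: [515.6, -359.0, 130.1]
orientation: [0.003, 3.14, 0.0]
wrist_force: [2.8, 2.9, -2.2]
grip_width: 0.104
```

```bash
python3 -c "
from h import *
plan()
im=crop('side',240,130,420,340,2.8,'s8.png')"
```

```text
clk 16.23 at [ 515.6 -359.   130.1] head 89.87 tilt 0.08 w 8.8 q7 1.69 F [ 2.8  2.9 -2.2]
delta [0.0, 0.0, 0.0]
```

View pics/s8.png

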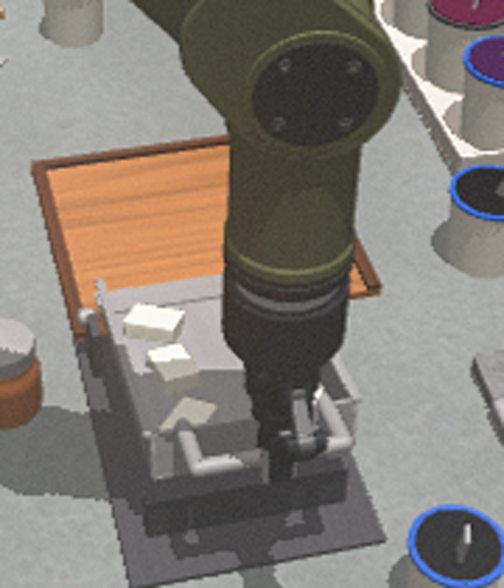

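Call:
apply_moves([
  [0, 0.02, -0.06, 0, 1],
  [0, 0.045, -0.118, 0, 1],
  [0, 0.07, -0.176, 0, 1],
  [0, 0.096, -0.234, 0, 1],
  [0, 0.124, -0.29, 0, 1],
  [0, 0.152, -0.347, 0, 1],
  [0, 0.183, -0.403, 0, 1],
  [0, 0.214, -0.458, 0, 1],
  [0, 0.214, -0.458, 0, 1],
  [0, 0.214, -0.458, 0, 1],
  [0, 0.214, -0.458, 0, 1],
])

```text
clock: 17.65
ee_pos: [515.6, -338.7, 175.6]
orientation: [0.006, 3.14, -0.002]
wrist_force: [5.2, 0.7, -4.4]
grip_width: 0.1
```

```bash
python3 -c "
from h import *
plan()
im=crop('side',240,130,420,340,2.8,'s9.png')
im=crop('top',255,155,455,270,4,'t9.png')"
```

```text
clk 17.65 at [ 515.6 -338.7  175.6] head 89.79 tilt 0.12 w 8.5 q7 1.68 F [ 5.2  0.7 -4.4]
delta [0.0, 0.0, 0.0]
```

View pics/s9.png

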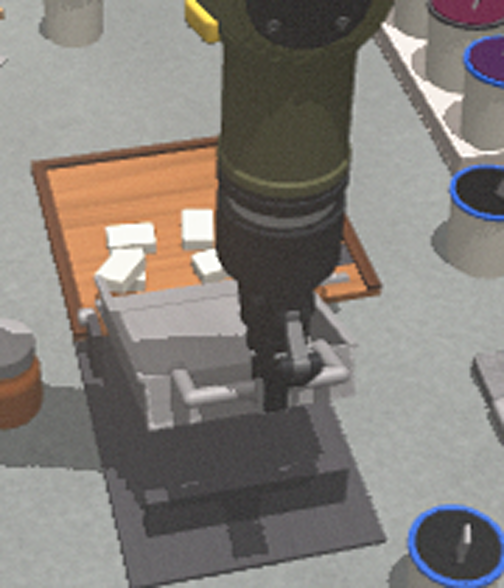

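View pics/t9.png

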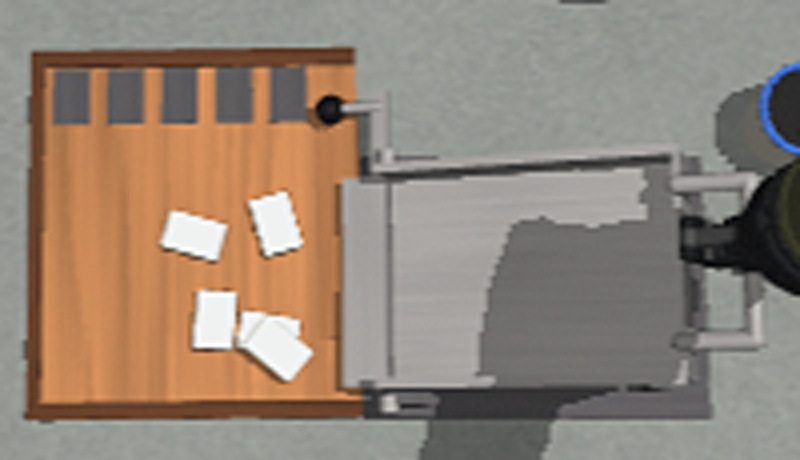

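Call:
apply_moves([
  [0, 0, 0, 0, 1],
  [0, 0, 0, 0, 1],
  [0, -0.06, 0.11, 0, 1],
  [0, -0.118, 0.224, 0, 1],
  [0, -0.169, 0.34, 0, 1],
  [0, -0.214, 0.458, 0, 1],
  [0, -0.254, 0.579, 0, 1],
  [0, -0.287, 0.7, 0, 1],
  [0, -0.313, 0.825, 0, 1],
  [0, -0.334, 0.945, 0, 1],
  [0, -0.334, 0.945, 0, 1],
])

```text
clock: 19.12
ee_pos: [515.9, -370.3, 85.0]
orientation: [0.004, 3.14, -0.0]
wrist_force: [-5.3, 9.1, 37.7]
grip_width: 0.101
```

```bash
python3 -c "
from h import *
plan()
im=crop('side',240,130,420,340,2.8,'s10.png')"
```

```text
clk 19.12 at [ 515.9 -370.3   85. ] head 89.84 tilt 0.09 w 8.5 q7 1.68 F [-5.3  9.1 37.7]
delta [0.0, 0.0, 0.0]
```

View pics/s10.png

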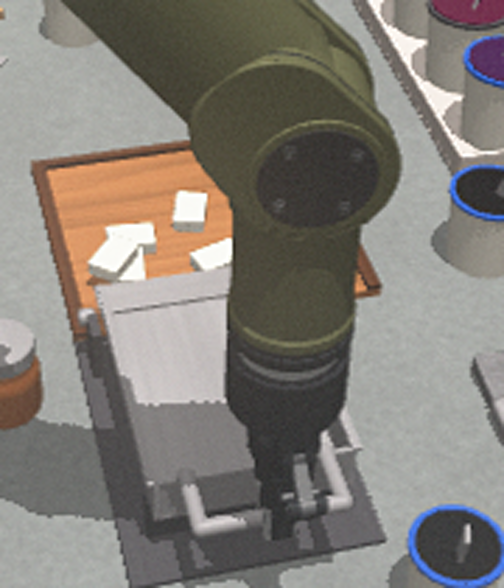

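Call:
apply_moves([
  [0, 0, -0.03, 0, 0.5],
  [0, 0, -0.03, 0, 0.5],
  [0, 0, -0.03, 0, 0.5],
  [0, 0, -0.4, 0, 0.5],
  [0, 0, -0.9, 0, 0.5],
])

```text
clock: 19.8
ee_pos: [512.9, -371.5, 169.1]
orientation: [-0.006, -3.137, -0.003]
wrist_force: [0.4, -1.0, 0.9]
grip_width: 0.498
```

Call:
apply_moves([
  [-0.2, 0.5, 0, 0.1, 0.5],
  [-0.4, 1, 0, 0.2, 0.5],
])

```text
clock: 20.05
ee_pos: [554.8, -272.0, 170.3]
orientation: [-0.51, -3.1, 0.001]
wrist_force: [1.2, 0.3, 0.2]
grip_width: 0.498
```

```bash
python3 -c "
from h import *
plan(637,-76.5,150,0)"
```

```text
clk 20.05 at [ 554.8 -272.   170.3] head 71.33 tilt 0.03 w 42.4 q7 1.31 F [1.2 0.3 0.2]
delta [-0.152, 2.115, 0.202, 0.793]
```

Call:
apply_moves([
  [-0.07, 0.5, 0, 0.1, 0.5],
  [-0.1, 1, 0, 0.2, 0.5],
])

```text
clock: 20.3
ee_pos: [595.9, -178.9, 169.7]
orientation: [-0.984, -2.982, 0.001]
wrist_force: [1.3, -0.2, -0.9]
grip_width: 0.497
```

```bash
python3 -c "
from h import *
plan(637,-76.5,120,0)"
```

```text
clk 20.3 at [ 595.9 -178.9  169.7] head 53.48 tilt 0.09 w 42.2 q7 0.93 F [ 1.3 -0.2 -0.9]
delta [0.279, 1.068, 0.496, 0.594]
```

Call:
apply_moves([
  [0.1, 0.4, 0, 0.1, 0.5],
  [0.2, 0.8, 0.1, 0.2, 0.5],
  [0.26, 1, 0.4, 0.3, 0.5],
  [0.26, 1, 0.5, 0.4, 0.5],
  [0.26, 1, 0.5, 0.5, 0.5],
  [0.26, 1, 0.5, 0.59, 0.5],
  [0.26, 1, 0.5, 0.59, 0.5],
])

```text
clock: 21.18
ee_pos: [633.2, -84.0, 119.7]
orientation: [-2.206, -2.236, 0.003]
wrist_force: [0.6, -0.2, -0.2]
grip_width: 0.501
```

```bash
python3 -c "
from h import *
plan(637.5,-76.5,42,0)
crop('side',260,130,420,260,4,'s11.png')"
```

```text
clk 21.18 at [633.2 -84.  119.7] head 0.79 tilt 0.12 w 42.6 q7 0.12 F [ 0.6 -0.2 -0.2]
delta [0.076, 0.045, 0.777, 0.009]
```

View pics/s11.png

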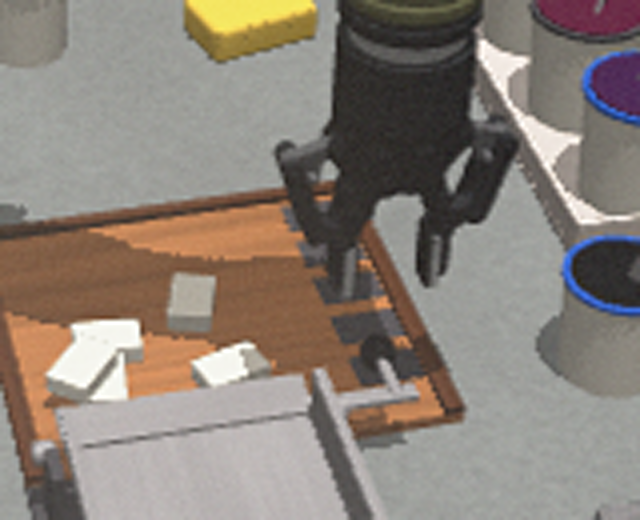

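Call:
apply_moves([
  [0.08, 0.045, 0.3, 0, 0.5],
  [0.08, 0.045, 0.6, 0, 0.5],
  [0.08, 0.045, 0.77, 0, 0.5],
  [0.08, 0.045, 0.77, 0, 0.5],
  [0.08, 0.045, 0.77, 0, 1],
  [0.08, 0.045, 0.77, 0, 1],
  [0.08, 0.045, 0.77, 0, 1],
  [0.08, 0.045, 0.77, 0, 1],
  [0.08, 0.045, 0.77, 0, 1],
], newtons=40)

```text
clock: 22.35
ee_pos: [636.4, -76.1, 44.5]
orientation: [-2.206, -2.234, 0.004]
wrist_force: [-5.3, -0.4, 4.4]
grip_width: 0.23
```

Call:
apply_moves([
  [-0.004, 0, -0.057, 0, 1],
  [-0.015, 0, -0.114, 0, 1],
  [-0.034, 0, -0.168, 0, 1],
  [-0.06, 0, -0.22, 0, 1],
  [-0.092, 0, -0.269, 0, 1],
  [-0.13, 0, -0.312, 0, 1],
  [-0.173, 0, -0.35, 0, 1],
  [-0.221, 0, -0.381, 0, 1],
  [-0.272, 0, -0.407, 0, 1],
  [-0.325, 0, -0.425, 0, 1],
  [-0.38, 0, -0.436, 0, 1],
  [-0.44, 0, -0.44, 0, 1],
  [-0.46, 0, -0.44, 0, 1],
  [-0.46, 0, -0.44, 0, 1],
])

```text
clock: 24.1
ee_pos: [638.9, -121.6, 87.6]
orientation: [-2.208, -2.235, -0.0]
wrist_force: [-0.2, 0.1, -0.6]
grip_width: -0.001
```

```bash
python3 -c "
from h import *
plan()
crop('side',260,130,420,260,4,'s12.png')"
```

```text
clk 24.1 at [ 638.9 -121.6   87.6] head 0.71 tilt 0.02 w -0.1 q7 0.16 F [-0.2  0.1 -0.6]
delta [0.0, 0.0, 0.0]
```

View pics/s12.png

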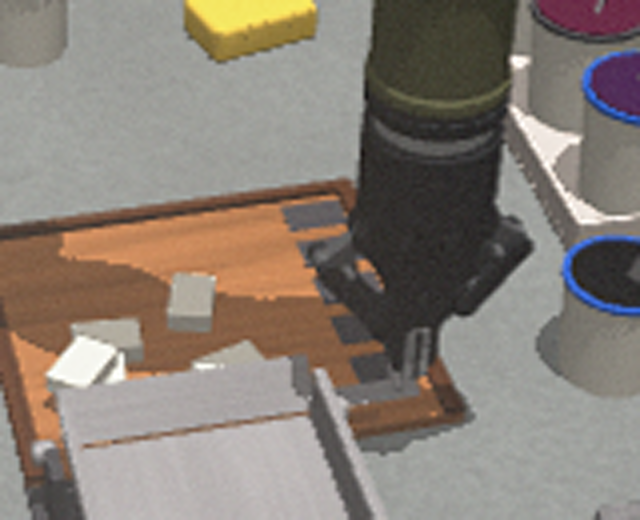

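Call:
apply_moves([
  [0, 0, -0.5, 0, 0.5],
  [0, 0, -0.8, 0, 0.5],
])

```text
clock: 24.4
ee_pos: [639.6, -121.3, 169.3]
orientation: [2.206, 2.235, 0.002]
wrist_force: [0.9, -0.4, 0.1]
grip_width: 0.418
```

```bash
python3 -c "
from h import *
plan()
crop('side',300,170,420,260,6,'s13.png')
for a in np.arange(0,1.6,.2): print(round(a,1),((proj('side',(638,-120+44*np.sin(a),47.5+44*np.cos(a)))-[300,170])*6).round(0))"
```

```text
clk 24.4 at [ 639.6 -121.3  169.3] head 0.74 tilt 0.11 w 35.5 q7 0.16 F [ 0.9 -0.4  0.1]
delta [0.0, 0.0, 0.0]
0.0 [367. 271.]
0.2 [360. 258.]
0.4 [353. 250.]
0.6 [346. 245.]
0.8 [340. 245.]
1.0 [335. 250.]
1.2 [331. 258.]
1.4 [328. 271.]
```

View pics/s13.png

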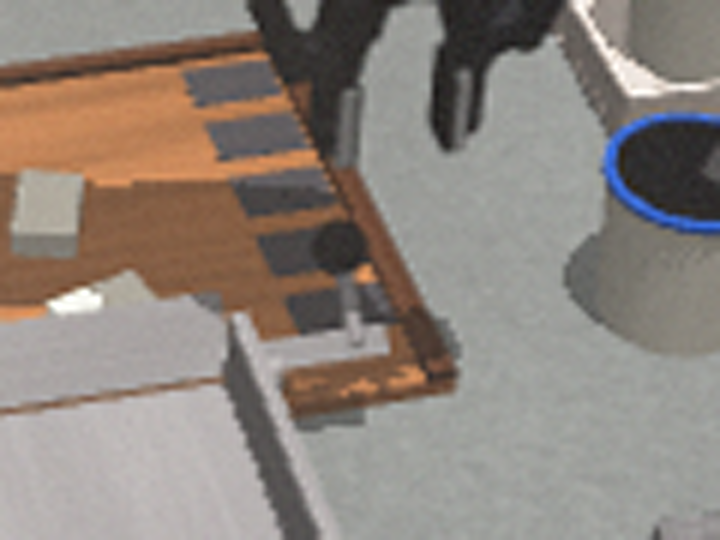

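Call:
apply_moves([
  [0.4, 0, 0, 0, 1],
  [0.65, -0.02, 0.2, 0, 1],
  [0.65, -0.02, 0.5, 0, 1],
  [0.65, -0.02, 0.88, 0, 1],
  [0.65, -0.02, 0.88, 0, 1],
  [0.65, -0.02, 0.88, 0, 1],
])

```text
clock: 25.2
ee_pos: [636.8, -56.7, 80.6]
orientation: [2.207, 2.234, 0.002]
wrist_force: [-0.1, -0.3, 0.6]
grip_width: -0.0
```

Call:
apply_moves([
  [-0.1, 0, 0, 0, 1],
  [-0.16, 0, 0, 0, 1],
  [-0.2, 0, 0, 0, 1],
  [-0.24, 0, 0, 0, 1],
  [-0.28, 0, 0, 0, 1],
  [-0.32, 0, 0, 0, 1],
  [-0.36, 0, 0, 0, 1],
  [-0.4, 0, 0, 0, 1],
  [-0.4, 0, 0, 0, 1],
])

```text
clock: 26.32
ee_pos: [636.7, -94.7, 79.6]
orientation: [-2.205, -2.235, -0.003]
wrist_force: [-0.4, 6.2, 2.9]
grip_width: 0.002
```

```bash
python3 -c "
from h import *
plan()
crop('side',300,170,420,260,6,'s14.png')"
```

```text
clk 26.32 at [636.7 -94.7  79.6] head 0.77 tilt 0.17 w 0.1 q7 0.13 F [-0.4  6.2  2.9]
delta [0.0, 0.0, 0.0]
```

View pics/s14.png

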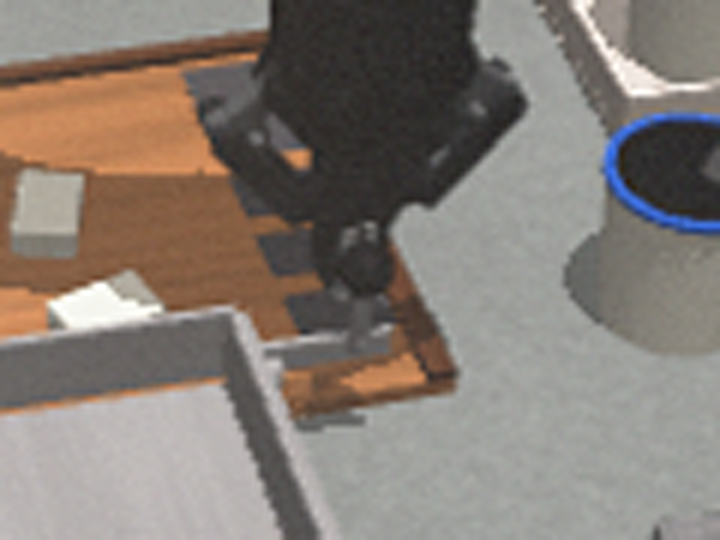

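Call:
apply_moves([
  [-0.03, 0, 0, 0, 1],
  [-0.06, 0, 0, 0, 1],
  [-0.06, 0, 0, 0, 1],
])

```text
clock: 26.75
ee_pos: [636.6, -95.0, 79.6]
orientation: [-2.197, -2.235, -0.009]
wrist_force: [-1.2, 14.5, 5.4]
grip_width: -0.001
```

Call:
apply_moves([
  [0.2, 0, 0, 0, 1],
  [0.3, 0, -0.5, 0, 0.5],
  [0.6, -0.3, -1, 0, 0.3],
  [1, -0.7, -1, 0, 0.3],
])

```text
clock: 27.25
ee_pos: [568.2, -5.7, 182.9]
orientation: [2.206, 2.224, 0.008]
wrist_force: [0.1, 0.8, -1.1]
grip_width: 0.639
```

Call:
apply_moves([
  [0.5, -0.4, -0.2, 0, 0.3],
  [1, -0.8, -0.5, 0, 0.3],
])

```text
clock: 27.5
ee_pos: [489.9, 86.3, 224.4]
orientation: [2.209, 2.233, -0.003]
wrist_force: [0.8, 1.6, 0.9]
grip_width: 0.697
```

Call:
apply_moves([
  [0.5, -0.3, 0, 0, 0.3],
  [1, -0.6, 0, 0, 0.3],
])

```text
clock: 27.75
ee_pos: [430.0, 185.8, 224.7]
orientation: [2.209, 2.231, 0.001]
wrist_force: [1.1, 0.3, 0.3]
grip_width: 0.702
```

```bash
python3 -c "
from h import *
plan()
im=crop('side',245,165,385,285,5,'s15.png')
im=crop('top',255,155,360,270,5,'t15.png');cv2.imwrite('pics/t15f.png',im)"
```

```text
clk 27.75 at [430.  185.8 224.7] head 0.58 tilt 0.13 w 59.7 q7 -0.39 F [1.1 0.3 0.3]
delta [0.0, 0.0, 0.0]
```

View pics/s15.png

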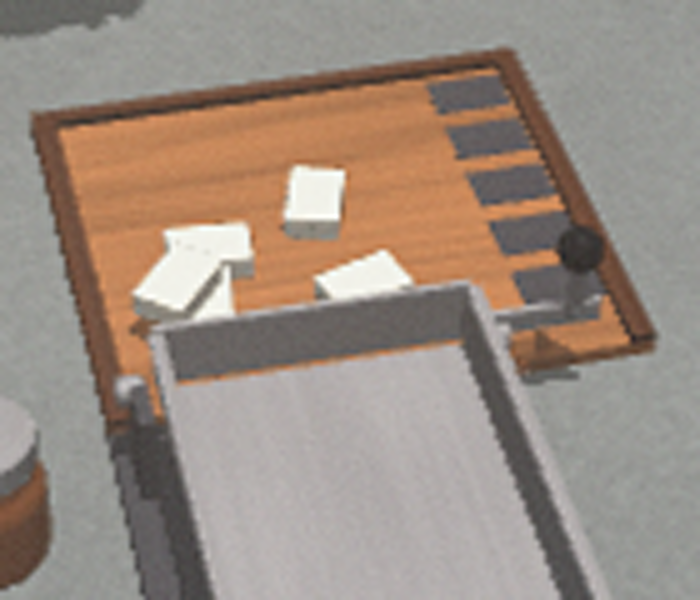

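View pics/t15.png

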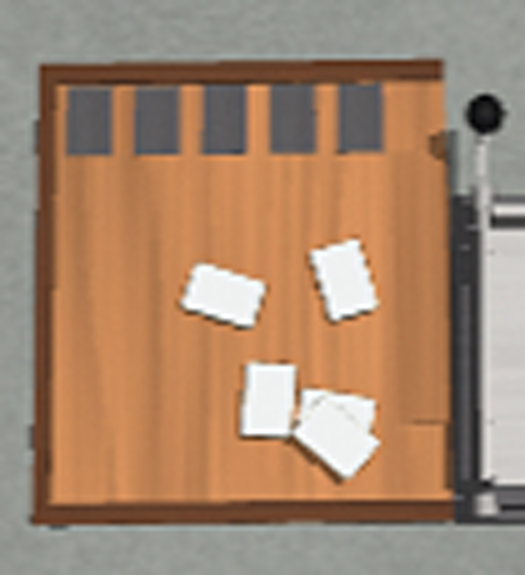

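```bash
cat >> h.py <<'E'
def tiles(im=None,z=23,out=None):
    im=env.snapshot("top") if im is None else im
    sub=cv2.resize(im[150:275,250:365],None,fx=6,fy=6,interpolation=cv2.INTER_CUBIC)
    m=((sub.min(2)>170)*255).astype(np.uint8)
    cs,_=cv2.findContours(m,cv2.RETR_EXTERNAL,cv2.CHAIN_APPROX_NONE)
    for c in cs:
        if cv2.contourArea(c)<1500: continue
        b=cv2.boxPoints(cv2.minAreaRect(c))
        P=np.array([atz("top",((p[0]+.5)/6-.5+250,(p[1]+.5)/6-.5+150),z) for p in b])[:,:2]
        ctr=P.mean(0); e1=P[1]-P[0];e2=P[2]-P[1]
        if np.linalg.norm(e1)<np.linalg.norm(e2): e1,e2=e2,e1
        h=np.degrees(np.arctan2(e1[1],e1[0]));h=(h+90)%180-90
        print("tile",ctr.round(1),"size",np.linalg.norm(e1).round(1),np.linalg.norm(e2).round(1),"longhead",round(h,1), "px",b.mean(0).round(0))
        cv2.drawContours(sub,[b.astype(int)],0,(0,0,255),1)
    if out: cv2.imwrite("pics/"+out,sub)
E
python3 -c "
from h import *
tiles(cv2.imread('pics/t15f.png'),out='t15d.png')"
```

```text
tile [475.8 -19.4] size 86.2 46.3 longhead 67.8 px [400. 529.]
tile [545.1  30.4] size 43.3 28.0 longhead 72.5 px [298. 383.]
tile [554.9 -39.1] size 42.4 29.3 longhead 17.9 px [443. 365.]
tile [ 525.7 -137.7] size 173.2 39.5 longhead 0.1 px [649. 430.]
```

View pics/t15d.png

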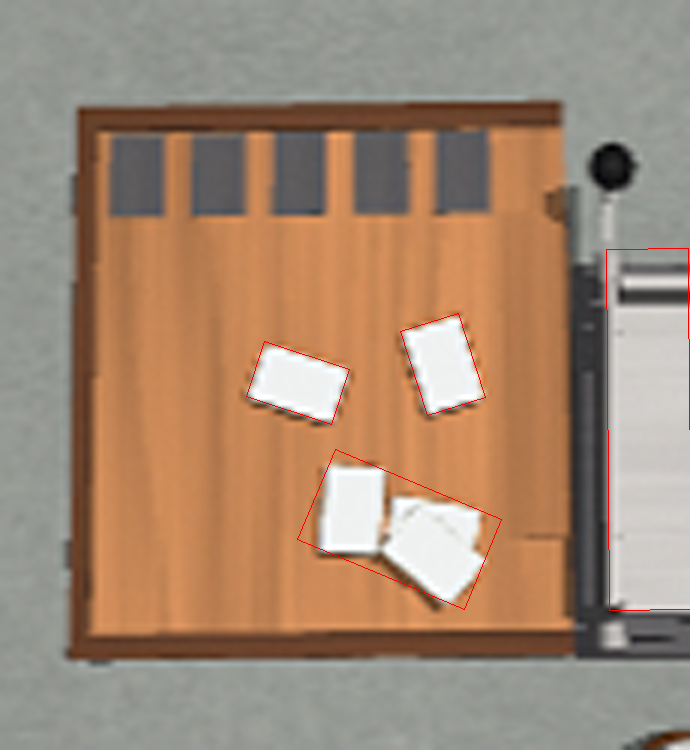

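```bash
python3 -c "
from h import *
plan(555,-39,90,17.9)"
```

```text
clk 27.85 at [426.6 191.3 224.1] head 1.34 tilt 0.16 w 59.5 q7 -0.39 F [-0.5 -0.3 -0.7]
delta [-2.335, 1.233, 1.334, -0.184]
```

Call:
apply_moves([
  [-0.5, 0.25, 0, 0, 0.3],
  [-1, 0.5, 0.3, 0, 0.3],
])

```text
clock: 28.1
ee_pos: [483.9, 85.7, 195.9]
orientation: [2.203, 2.234, 0.007]
wrist_force: [0.7, -0.6, -0.3]
grip_width: 0.702
```

Call:
apply_moves([
  [-0.5, 0.25, 0, -0.1, 0.3],
  [-1, 0.5, 0.3, -0.19, 0.3],
  [-1, 0.5, 0.5, -0.19, 0.3],
  [-1, 0.5, 0.5, -0.19, 0.3],
])

```text
clock: 28.6
ee_pos: [531.2, -14.7, 143.2]
orientation: [-1.854, -2.534, 0.005]
wrist_force: [-0.9, 0.5, -0.4]
grip_width: 0.696
```

```bash
python3 -c "
from h import *
plan(555,-39,60,17.9)"
```

```text
clk 28.6 at [531.2 -14.7 143.2] head 17.63 tilt 0.23 w 59.1 q7 0.2 F [-0.9  0.5 -0.4]
delta [-0.303, 0.157, 0.832, -0.003]
```

Call:
apply_moves([
  [-0.3, 0.16, 0.4, 0, 0.3],
  [-0.3, 0.16, 0.83, 0, 0.3],
  [-0.3, 0.16, 0.83, 0, 0.3],
  [-0.3, 0.16, 0.83, 0, 0.3],
])

```text
clock: 29.1
ee_pos: [557.4, -35.2, 63.3]
orientation: [1.848, 2.539, 0.002]
wrist_force: [-0.3, 0.0, 0.4]
grip_width: 0.696
```

```bash
python3 -c "
from h import *
plan(555,-39,26,17.9)
im=crop('side',265,150,375,240,7,'s16.png')
print(((proj('side',(555,-39,23))-[265,150])*7))"
```

```text
clk 29.1 at [557.4 -35.2  63.3] head 17.89 tilt 0.1 w 59.2 q7 0.23 F [-0.3  0.   0.4]
delta [-0.029, -0.035, 0.373, -0.0]
[364.28814984 487.50586567]
```

View pics/s16.png

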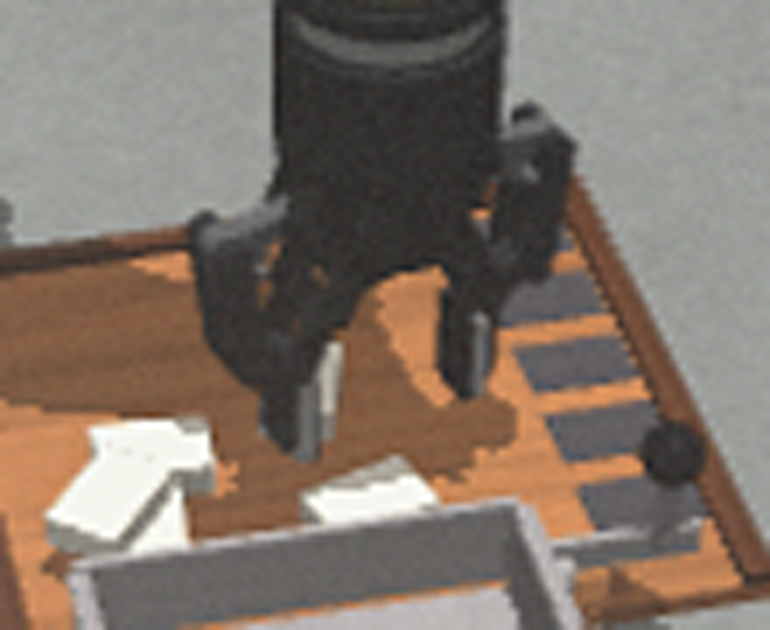

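```bash
python3 -c "
from h import *
for z in (45,50,55,60): print(z,((proj('side',(557.4,-35.2,z))-[265,150])*7))"
```

```text
45 [369.80803752 432.07212728]
50 [370.11723508 421.13027989]
55 [370.42797936 410.1336975 ]
60 [370.74028199 399.08196837]
```

Call:
apply_moves([
  [-0.03, -0.035, 0.15, 0, 0.3],
  [-0.03, -0.035, 0.3, 0, 0.3],
  [-0.03, -0.035, 0.335, 0, 0.3],
  [-0.03, -0.035, 0.335, 0, 0.3],
  [-0.03, -0.035, 0.335, 0, 1],
  [-0.03, -0.035, 0.335, 0, 1],
  [-0.03, -0.035, 0.335, 0, 1],
  [-0.03, -0.035, 0.335, 0, 1],
  [-0.03, -0.035, 0.335, 0, 1],
], newtons=25)

```text
clock: 30.28
ee_pos: [554.6, -39.8, 28.5]
orientation: [1.85, 2.538, 0.001]
wrist_force: [0.4, -0.0, 3.0]
grip_width: 0.483
```

```bash
python3 -c "
from h import *
plan(650.3,-47.3,None,1.0)
im=crop('side',265,150,375,240,7,'s17.png')"
```

```text
clk 30.27 at [554.6 -39.8  28.5] head 17.82 tilt 0.03 w 41.0 q7 0.23 F [ 0.4 -0.   3. ]
delta [-0.364, 0.888, 0.001, 0.187]
```

View pics/s17.png

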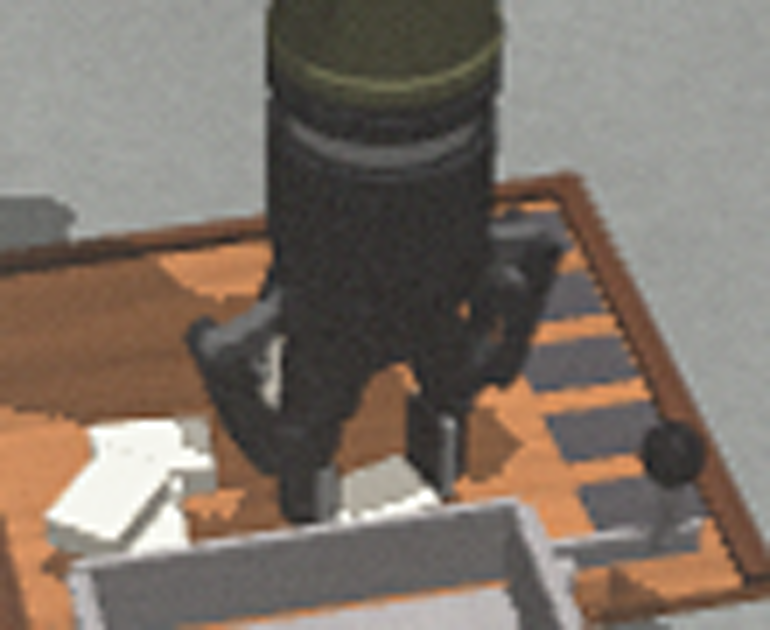

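Call:
apply_moves([
  [0, 0, -0.25, 0, 1],
  [0, 0, -0.5, 0, 1],
  [-0.15, 0.4, -0.5, 0.1, 1],
  [-0.3, 0.8, -0.5, 0.187, 1],
  [-0.36, 0.89, -0.5, 0.187, 1],
  [-0.36, 0.89, -0.5, 0.187, 1],
  [-0.36, 0.89, -0.5, 0.187, 1],
])

```text
clock: 31.2
ee_pos: [648.1, -47.0, 77.7]
orientation: [-2.2, -2.239, 0.003]
wrist_force: [0.6, 0.6, -0.9]
grip_width: 0.479
```

```bash
python3 -c "
from h import *
plan(650.3,-48,28.5,1.0)
im=crop('side',265,150,375,240,7,'s18.png')"
```

```text
clk 31.2 at [648.1 -47.   77.7] head 1.0 tilt 0.18 w 40.7 q7 0.07 F [ 0.6  0.6 -0.9]
delta [-0.011, 0.023, 0.492, 0.0]
```

View pics/s18.png

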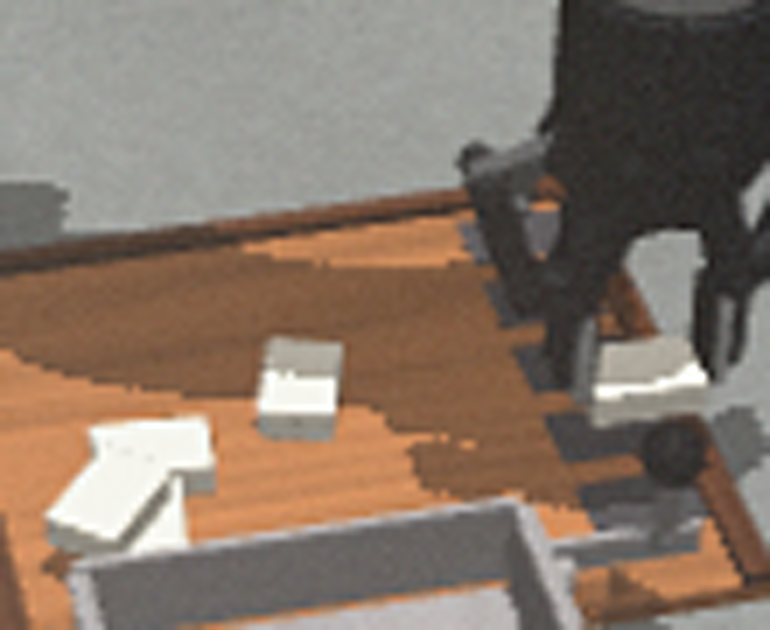

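Call:
apply_moves([
  [-0.01, 0.02, 0.2, 0, 1],
  [-0.01, 0.02, 0.35, 0, 1],
  [-0.01, 0.02, 0.45, 0, 1],
  [-0.01, 0.02, 0.49, 0, 1],
  [-0.01, 0.02, 0.49, 0, 1],
  [-0.01, 0.02, 0.49, 0, 1],
])

```text
clock: 32.0
ee_pos: [652.3, -47.8, 29.4]
orientation: [2.202, 2.24, 0.001]
wrist_force: [-0.4, -0.1, -1.3]
grip_width: 0.483
```

```bash
python3 -c "
from h import *
plan(650.3,-48,28.5,1.0)"
```

```text
clk 32.0 at [652.3 -47.8  29.4] head 0.99 tilt 0.04 w 41.1 q7 0.07 F [-0.4 -0.1 -1.3]
delta [-0.001, -0.02, 0.009, -0.0]
```

Call:
apply_moves([
  [0, -0.02, 0, 0, 1],
  [0, -0.02, 0.01, 0, 1],
  [0, -0.02, 0.015, 0, 1],
  [0, -0.02, 0.015, 0, 0.4],
  [0, -0.02, 0.015, 0, 0.4],
  [0, -0.02, 0, 0, 0.4],
  [0, -0.02, -0.5, 0, 0.3],
  [0, -0.02, -1, 0, 0.3],
])

```text
clock: 33.0
ee_pos: [649.6, -47.9, 129.8]
orientation: [-2.201, -2.24, 0.001]
wrist_force: [1.3, 0.3, 0.9]
grip_width: 0.703
```

```bash
python3 -c "
from h import *
plan(545,30.4,None,72.5)
im=crop('side',265,150,375,240,7,'s19.png')"
```

```text
clk 33.0 at [649.6 -47.9 129.8] head 0.98 tilt 0.08 w 59.8 q7 0.07 F [1.3 0.3 0.9]
delta [0.801, -1.033, 0.002, -0.795]
```

View pics/s19.png

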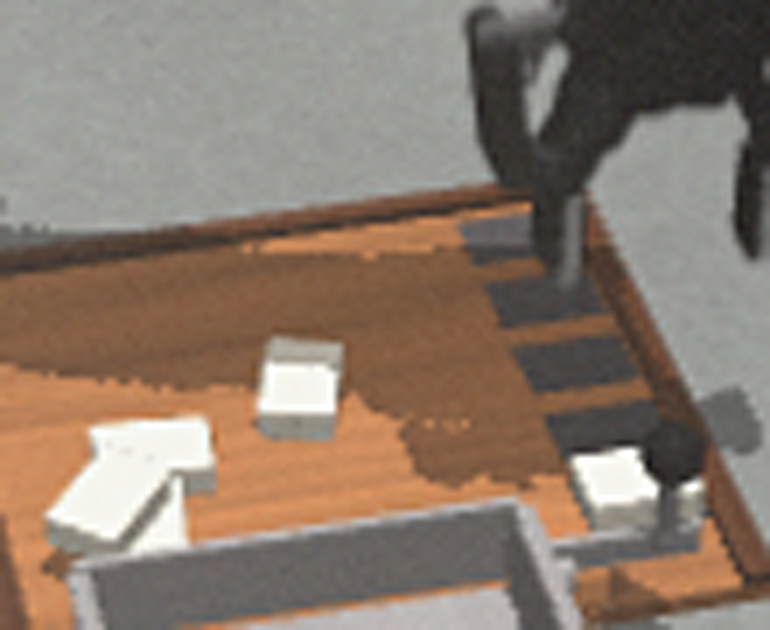

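Call:
apply_moves([
  [0.3, -0.3, 0, -0.1, 0.3],
  [0.6, -0.7, 0, -0.2, 0.3],
  [0.8, -1, 0, -0.3, 0.3],
  [0.8, -1, 0, -0.4, 0.3],
  [0.8, -1, 0.2, -0.5, 0.3],
  [0.8, -1, 0.4, -0.6, 0.3],
  [0.8, -1, 0.5, -0.7, 0.3],
  [0.8, -1, 0.5, -0.795, 0.3],
  [0.8, -1, 0.5, -0.795, 0.3],
  [0.8, -1, 0.5, -0.795, 0.3],
])

```text
clock: 34.3
ee_pos: [548.9, 30.4, 79.3]
orientation: [0.481, 3.104, 0.0]
wrist_force: [-1.1, -0.2, 0.5]
grip_width: 0.698
```

```bash
python3 -c "
from h import *
plan(545,30.4,30,72.5)
im=crop('side',265,150,375,240,7,'s20.png')"
```

```text
clk 34.3 at [548.9  30.4  79.3] head 72.39 tilt 0.03 w 59.3 q7 0.73 F [-1.1 -0.2  0.5]
delta [0.038, -0.012, 0.493, -0.001]
```

View pics/s20.png

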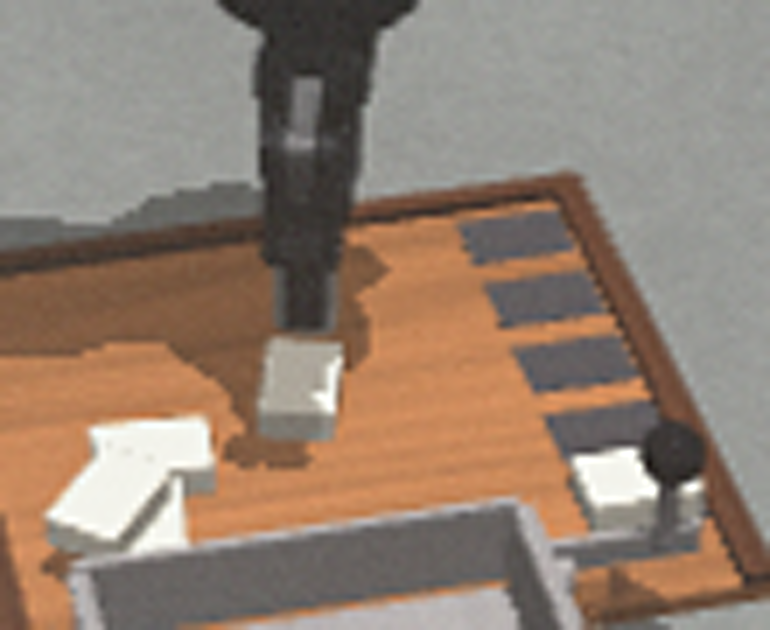

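Call:
apply_moves([
  [0.04, -0.01, 0.2, 0, 0.3],
  [0.04, -0.01, 0.35, 0, 0.3],
  [0.04, -0.01, 0.49, 0, 0.3],
  [0.04, -0.01, 0.49, 0, 0.3],
  [0.04, -0.01, 0.49, 0, 0.3],
  [0.04, -0.01, 0.49, 0, 1],
  [0.04, -0.01, 0.49, 0, 1],
  [0.04, -0.01, 0.49, 0, 1],
  [0.04, -0.01, 0.49, 0, 1],
  [0.04, -0.01, 0.49, 0, 1],
])

```text
clock: 35.6
ee_pos: [545.1, 30.6, 30.8]
orientation: [0.477, 3.104, 0.0]
wrist_force: [-0.6, -0.6, 6.3]
grip_width: 0.477
```

```bash
python3 -c "
from h import *
plan(650.3,-7.5,None,1.0)"
```

```text
clk 35.6 at [545.1  30.6  30.8] head 72.53 tilt 0.07 w 40.6 q7 0.7 F [-0.6 -0.6  6.3]
delta [-1.118, -0.048, 0.001, 0.795]
```

Call:
apply_moves([
  [0, 0, -0.25, 0, 1],
  [0, 0, -0.5, 0.05, 1],
  [-0.3, 0, -0.5, 0.15, 1],
  [-0.6, 0, -0.5, 0.25, 1],
  [-1, -0.05, -0.5, 0.35, 1],
  [-1, -0.05, -0.5, 0.45, 1],
  [-1, -0.05, -0.5, 0.55, 1],
  [-1, -0.05, -0.5, 0.65, 1],
  [-1, -0.05, -0.5, 0.75, 1],
  [-1, -0.05, -0.5, 0.795, 1],
  [-1, -0.05, -0.5, 0.795, 1],
])

```text
clock: 36.98
ee_pos: [638.1, -4.0, 79.9]
orientation: [-2.201, -2.241, 0.001]
wrist_force: [0.6, -0.3, -1.1]
grip_width: 0.48
```

```bash
python3 -c "
from h import *
plan(650.3,-7.5,31,1.0)"
```

```text
clk 36.98 at [638.1  -4.   79.9] head 1.05 tilt 0.05 w 40.8 q7 0.01 F [ 0.6 -0.3 -1.1]
delta [-0.037, 0.122, 0.489, 0.001]
```

Call:
apply_moves([
  [-0.04, 0.1, 0.2, 0, 1],
  [-0.04, 0.1, 0.35, 0, 1],
  [-0.04, 0.1, 0.45, 0, 1],
  [-0.04, 0.1, 0.45, 0, 1],
  [-0.04, 0.1, 0.45, 0, 1],
])

```text
clock: 37.6
ee_pos: [648.8, -7.9, 35.6]
orientation: [2.202, 2.241, 0.001]
wrist_force: [-0.2, 0.2, -1.1]
grip_width: 0.476
```

```bash
python3 -c "
from h import *
plan(650.3,-7.5,30.8,1.0)"
```

```text
clk 37.6 at [648.8  -7.9  35.6] head 1.0 tilt 0.04 w 40.5 q7 0.01 F [-0.2  0.2 -1.1]
delta [0.003, 0.015, 0.048, 0.0]
```

Call:
apply_moves([
  [0, 0.015, 0.03, 0, 1],
  [0, 0.015, 0.055, 0, 1],
  [0, 0.015, 0.055, 0, 1],
  [0, 0.015, 0.055, 0, 0.4],
  [0, 0.015, 0.055, 0, 0.4],
  [0, 0.015, 0.03, 0, 0.4],
  [0, 0.015, -0.5, 0, 0.3],
  [-0.3, 0, -0.95, 0, 0.3],
])

```text
clock: 38.6
ee_pos: [649.5, -34.2, 131.3]
orientation: [-2.195, -2.245, -0.004]
wrist_force: [0.7, -0.1, 0.4]
grip_width: 0.705
```

```bash
python3 -c "
from h import *
plan()
im=crop('side',265,150,375,240,7,'s21.png')
im=crop('top',255,155,360,270,5,'t21.png')"
```

```text
clk 38.6 at [649.5 -34.2 131.3] head 1.3 tilt 0.18 w 59.9 q7 0.05 F [ 0.7 -0.1  0.4]
delta [0.0, 0.0, 0.0]
```

View pics/s21.png

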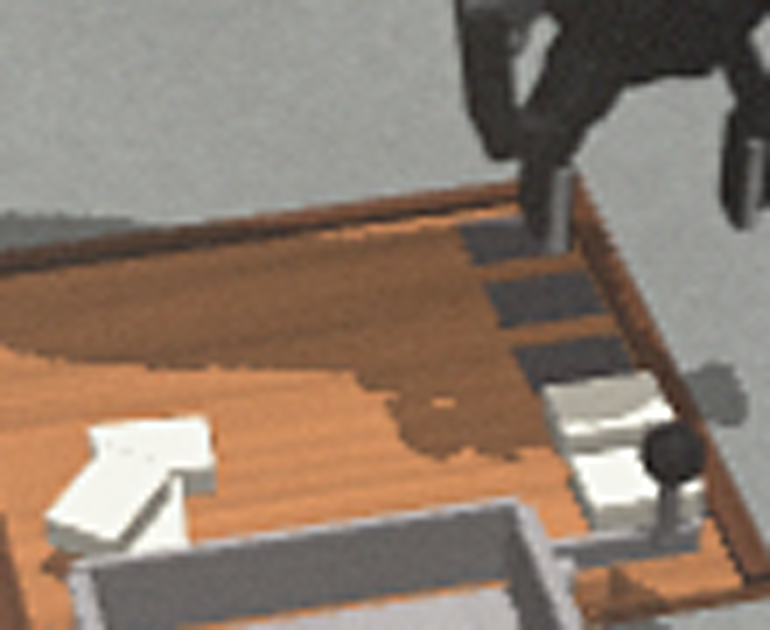

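View pics/t21.png

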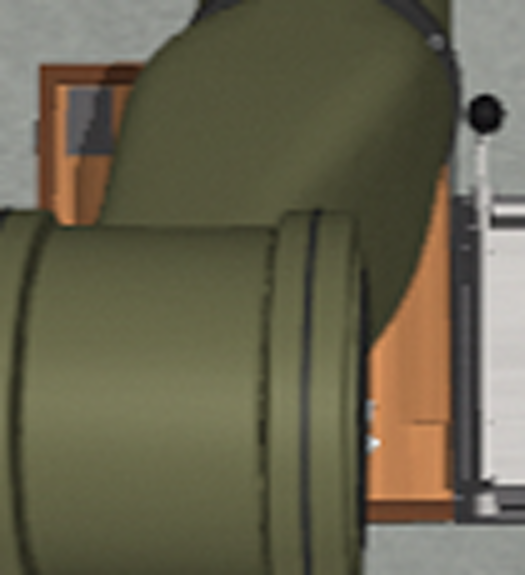

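```bash
python3 -c "
from h import *
T=lambda cx,cy,z: atz('top',(255+(cx+.5)/5-.5,155+(cy+.5)/5-.5),z)[:2]
def box(c,z):
    P=np.array([T(*q,z) for q in c]);print(P.mean(0).round(1));
    for i in range(4):
        d=P[(i+1)%4]-P[i];print('  ',np.linalg.norm(d).round(1),np.degrees(np.arctan2(d[1],d[0])).round(1))
box([(329,393),(379,440),(347,480),(293,436)],38)
box([(247,363),(297,366),(290,438),(242,436)],23)
box([(305,388),(375,397),(369,446),(300,437)],23)
"
python3 - <<'E'
import cv2
im=cv2.imread('pics/t15f.png')
cv2.imwrite('pics/t22.png',cv2.resize(im[222:258,298:338],None,fx=16,fy=16,interpolation=cv2.INTER_CUBIC))
E
```

```text
[462.9 -36.4]
   38.5 -132.5
   28.6 141.8
   39.0 51.7
   31.4 -39.2
[484.2   2.8]
   28.7 -92.8
   41.2 175.4
   27.3 88.3
   41.7 -2.8
[475.4 -36.2]
   40.2 -96.7
   28.0 173.6
   39.5 83.3
   28.0 -5.0
```

View pics/t22.png

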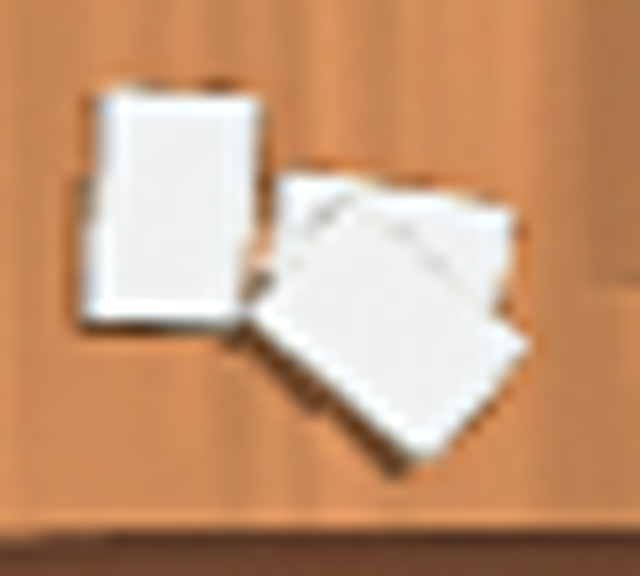

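```bash
python3 -c "
from h import *
c=atz('top',(321.8,242),38);print(c)
plan(c[0],c[1],90,49.4)"
```

```text
[463.01886953 -35.84182632  38.        ]
clk 38.7 at [652.6 -43.8 135.9] head 0.68 tilt 0.66 w 59.2 q7 0.05 F [ 0.2 -1.7  0.7]
delta [0.104, -1.899, 0.438, -0.541]
```

Call:
apply_moves([
  [0, -0.5, 0, -0.1, 0.3],
  [0.05, -1, 0, -0.2, 0.3],
])

```text
clock: 38.95
ee_pos: [547.6, -34.8, 129.8]
orientation: [-1.819, -2.561, -0.0]
wrist_force: [0.0, -0.6, -0.0]
grip_width: 0.7
```

Call:
apply_moves([
  [0, -0.4, 0, -0.1, 0.3],
  [0.2, -0.7, 0, -0.2, 0.3],
  [0.4, -0.85, 0, -0.3, 0.3],
  [0.4, -0.85, 0, -0.34, 0.3],
  [0.4, -0.85, 0, -0.34, 0.3],
])

```text
clock: 39.58
ee_pos: [456.8, -24.7, 130.1]
orientation: [1.087, 2.946, 0.001]
wrist_force: [0.0, 0.2, 0.0]
grip_width: 0.699
```

```bash
python3 -c "
from h import *
plan(463,-35.8,60,49.4)
im=crop('side',255,140,355,240,6,'s23.png')"
```

```text
clk 39.58 at [456.8 -24.7 130.1] head 49.5 tilt 0.08 w 59.5 q7 0.53 F [0.  0.2 0. ]
delta [-0.118, -0.045, 0.701, 0.001]
```

View pics/s23.png

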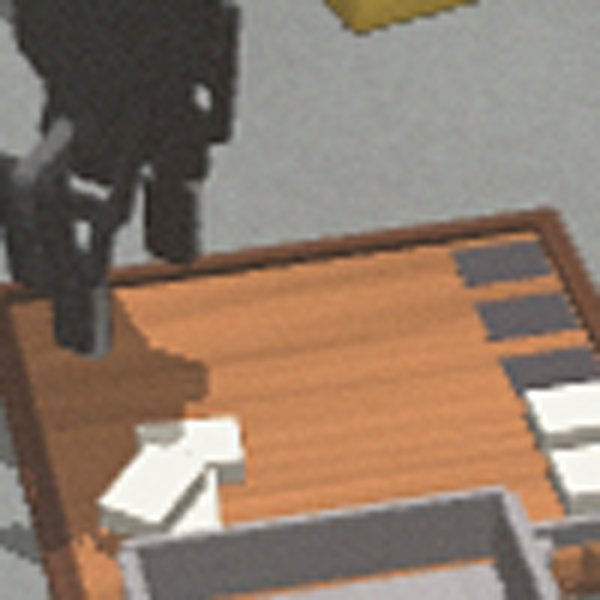

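```bash
python3 -c "
from h import *
for p in [(350,195),(525,345),(425,460),(250,310)]:
  for z in (23,38):
    X=atz('top',(298+(p[0]+.5)/16-.5,222+(p[1]+.5)/16-.5),z); print(p,z,((proj('side',X)-[255,140])*6).round(0))
"
python3 - <<'E'
import cv2
im=cv2.imread('pics/s23.png')
cv2.imwrite('pics/s23b.png',cv2.resize(im[390:560,80:260],None,fx=4,fy=4,interpolation=cv2.INTER_CUBIC))
E
```

```text
(350, 195) 23 [205. 484.]
(350, 195) 38 [202. 457.]
(525, 345) 23 [155. 544.]
(525, 345) 38 [152. 516.]
(425, 460) 23 [ 97. 522.]
(425, 460) 38 [ 94. 495.]
(250, 310) 23 [148. 463.]
(250, 310) 38 [145. 436.]
```

View pics/s23b.png

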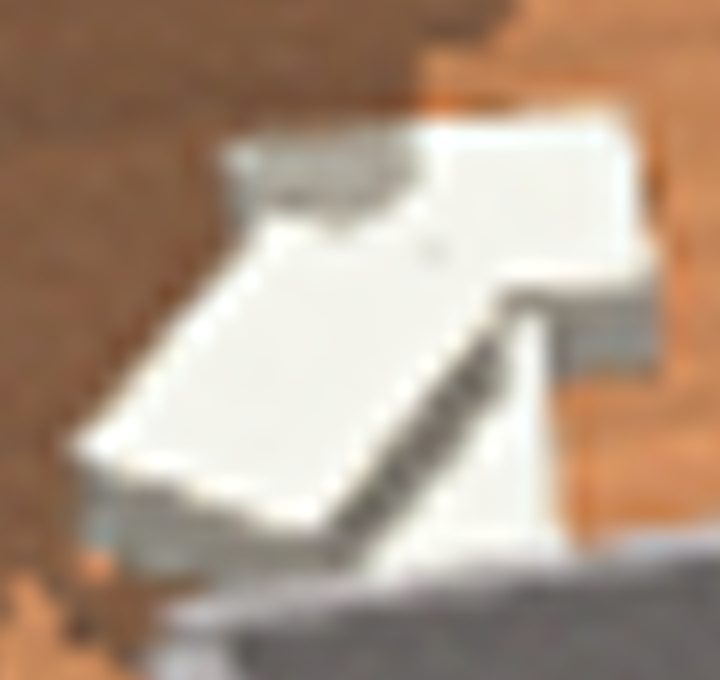

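Call:
apply_moves([
  [-0.12, -0.045, 0.3, 0, 0.3],
  [-0.12, -0.045, 0.6, 0, 0.3],
  [-0.12, -0.045, 0.7, 0, 0.3],
  [-0.12, -0.045, 0.7, 0, 0.3],
])

```text
clock: 40.12
ee_pos: [462.0, -35.8, 59.9]
orientation: [-1.086, -2.947, 0.001]
wrist_force: [-0.9, -0.3, 0.8]
grip_width: 0.703
```

```bash
python3 -c "
from h import *
plan(463,-35.8,45,49.4)"
```

```text
clk 40.12 at [462.  -35.8  59.9] head 49.55 tilt 0.04 w 59.8 q7 0.52 F [-0.9 -0.3  0.8]
delta [-0.008, 0.007, 0.149, 0.002]
```

Call:
apply_moves([
  [-0.008, 0.007, 0.1, 0, 0.3],
  [-0.008, 0.007, 0.15, 0, 0.3],
  [-0.008, 0.007, 0.15, 0, 0.3],
  [-0.008, 0.007, 0.15, 0, 1],
  [-0.008, 0.007, 0.15, 0, 1],
  [-0.008, 0.007, 0.15, 0, 1],
  [-0.008, 0.007, 0.15, 0, 1],
  [-0.008, 0.007, 0.15, 0, 1],
], newtons=25)

```text
clock: 41.12
ee_pos: [463.0, -35.7, 45.5]
orientation: [1.085, 2.948, 0.0]
wrist_force: [-1.4, 1.1, 5.8]
grip_width: 0.479
```

Call:
apply_moves([
  [0, 0, -0.2, 0, 1],
  [0, 0, -0.5, 0, 1],
  [0, 0, -0.5, 0, 1],
])

```text
clock: 41.5
ee_pos: [463.9, -35.8, 96.5]
orientation: [1.085, 2.945, 0.002]
wrist_force: [0.4, -0.6, -0.3]
grip_width: 0.479
```

```bash
python3 -c "
from h import *
plan(649.5,32.7,80,1)
im=crop('side',255,140,355,240,6,'s24.png')"
```

```text
clk 41.5 at [463.9 -35.8  96.5] head 49.56 tilt 0.19 w 40.7 q7 0.52 F [ 0.4 -0.6 -0.3]
delta [-0.967, 1.725, 0.172, 0.54]
```

View pics/s24.png

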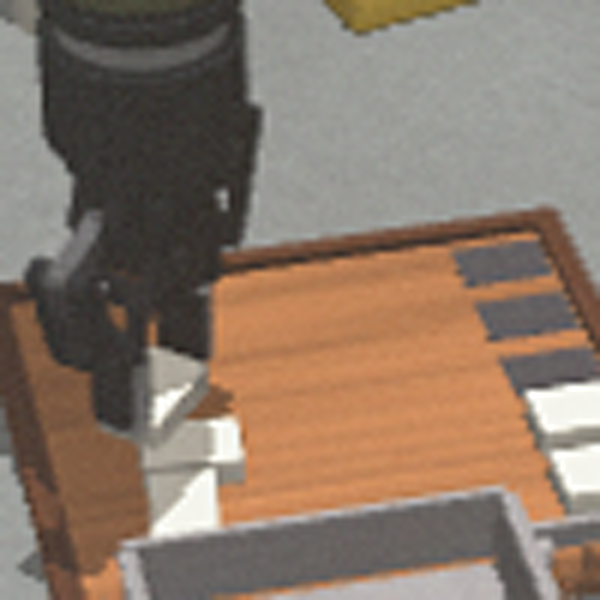

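Call:
apply_moves([
  [-0.25, 0.4, 0, 0.1, 1],
  [-0.5, 0.8, 0, 0.2, 1],
  [-0.7, 1, 0, 0.3, 1],
])

```text
clock: 41.92
ee_pos: [582.9, -3.1, 94.0]
orientation: [-1.747, -2.61, -0.002]
wrist_force: [-0.3, -0.5, -1.3]
grip_width: 0.481
```

```bash
python3 -c "
from h import *
plan(648,32.7,80,1)"
```

```text
clk 41.92 at [582.9  -3.1  94. ] head 22.41 tilt 0.09 w 40.9 q7 0.25 F [-0.3 -0.5 -1.3]
delta [0.083, 0.738, 0.141, 0.238]
```

Call:
apply_moves([
  [0.04, 0.4, 0, 0.1, 1],
  [0.08, 0.7, 0.1, 0.2, 1],
  [0.08, 0.7, 0.2, 0.24, 1],
  [0.08, 0.7, 0.4, 0.24, 1],
  [0.08, 0.7, 0.55, 0.24, 1],
  [0.08, 0.7, 0.58, 0.24, 1],
  [0.08, 0.7, 0.58, 0.24, 1],
])

```text
clock: 42.8
ee_pos: [642.4, 29.0, 37.0]
orientation: [-2.202, -2.24, 0.0]
wrist_force: [0.6, -0.1, -0.6]
grip_width: 0.481
```

```bash
python3 -c "
from h import *
plan(648.9,32.7,30.4,1)"
```

```text
clk 42.8 at [642.4  29.   37. ] head 0.97 tilt 0.02 w 40.9 q7 -0.03 F [ 0.6 -0.1 -0.6]
delta [0.036, 0.065, 0.066, -0.0]
```

Call:
apply_moves([
  [0.035, 0.065, 0, 0, 1],
  [0.035, 0.065, 0.03, 0, 1],
  [0.035, 0.065, 0.06, 0, 1],
  [0.035, 0.065, 0.07, 0, 1],
  [0.035, 0.065, 0.07, 0, 0.4],
  [0.035, 0.065, 0.07, 0, 0.4],
  [0.035, 0.065, 0.05, 0, 0.4],
  [0.035, 0.065, -0.45, 0, 0.3],
  [0.035, 0, -0.95, 0, 0.3],
])

```text
clock: 43.92
ee_pos: [642.5, 32.8, 132.9]
orientation: [-2.202, -2.24, 0.001]
wrist_force: [1.9, 0.3, 0.4]
grip_width: 0.699
```

```bash
python3 -c "
from h import *
plan()
im=crop('side',245,140,375,240,6,'s25.png')"
```

```text
clk 43.92 at [642.5  32.8 132.9] head 0.98 tilt 0.03 w 59.4 q7 -0.04 F [1.9 0.3 0.4]
delta [0.0, 0.0, 0.0]
```

View pics/s25.png

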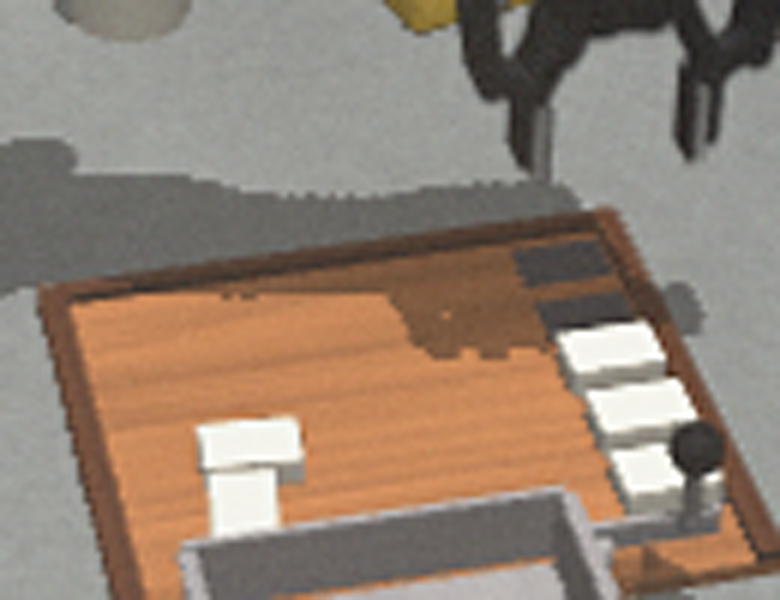

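Call:
apply_moves([
  [-0.1, -0.5, 0, 0.05, 0.3],
  [-0.2, -1, 0, 0.05, 0.3],
])

```text
clock: 44.22
ee_pos: [542.1, 10.9, 132.7]
orientation: [2.288, 2.151, 0.002]
wrist_force: [-0.4, -0.5, -0.1]
grip_width: 0.703
```

Call:
apply_moves([
  [-0.05, -0.4, 0.2, 0, 0.3],
  [-0.1, -0.58, 0.5, 0, 0.3],
  [-0.1, -0.58, 0.7, 0, 0.3],
  [-0.1, -0.58, 0.7, 0, 0.3],
])

```text
clock: 44.72
ee_pos: [483.8, 4.6, 61.3]
orientation: [-2.288, -2.151, 0.002]
wrist_force: [0.4, 0.2, 0.0]
grip_width: 0.7
```

```bash
python3 -c "
from h import *
plan(484.2,2.8,30,-3.7)
im=crop('side',245,140,375,240,6,'s26.png')"
```

```text
clk 44.73 at [483.8   4.6  61.3] head -3.52 tilt 0.11 w 59.5 q7 -0.05 F [0.4 0.2 0. ]
delta [-0.018, 0.006, 0.313, 0.002]
```

View pics/s26.png

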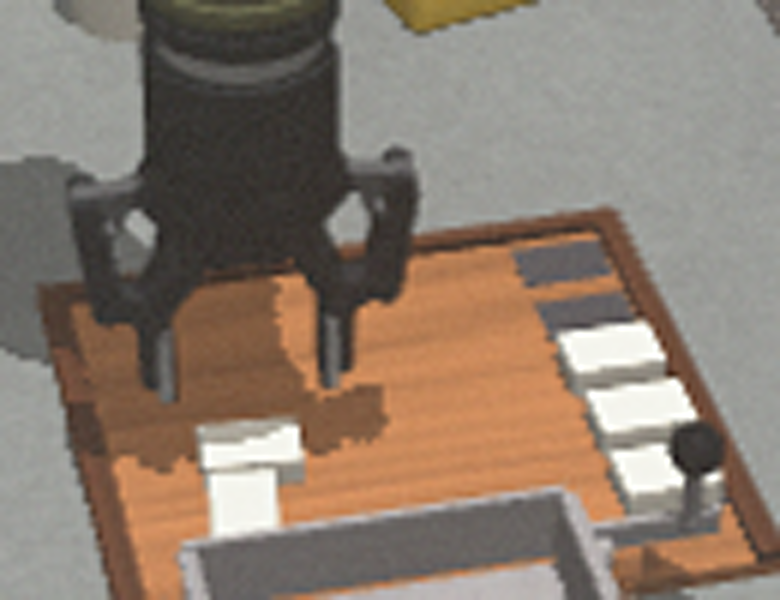

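Call:
apply_moves([
  [-0.02, 0, 0.15, 0, 0.3],
  [-0.02, 0, 0.28, 0, 0.3],
  [-0.02, 0, 0.31, 0, 0.3],
  [-0.02, 0, 0.31, 0, 0.3],
  [-0.02, 0, 0.31, 0, 1],
  [-0.02, 0, 0.31, 0, 1],
  [-0.02, 0, 0.31, 0, 1],
  [-0.02, 0, 0.31, 0, 1],
  [-0.02, 0, 0.31, 0, 1],
])

```text
clock: 45.9
ee_pos: [484.5, 2.7, 31.6]
orientation: [2.288, 2.152, 0.001]
wrist_force: [-0.0, 1.1, 5.9]
grip_width: 0.48
```

Call:
apply_moves([
  [0, 0, -0.2, 0, 1],
  [0, 0, -0.5, 0, 1],
  [0.3, 0.3, -0.6, 0, 1],
  [0.6, 0.6, -0.6, 0, 1],
  [0.7, 1, -0.6, -0.05, 1],
])

```text
clock: 46.52
ee_pos: [588.3, 69.9, 91.2]
orientation: [-2.194, -2.246, -0.0]
wrist_force: [0.5, -0.3, -1.4]
grip_width: 0.476
```

```bash
python3 -c "
from h import *
plan(648.2,73,35,1)
im=crop('side',245,140,375,240,6,'s27.png')"
```

```text
clk 46.52 at [588.3  69.9  91.2] head 1.33 tilt 0.13 w 40.5 q7 -0.07 F [ 0.5 -0.3 -1.4]
delta [0.016, 0.6, 0.561, 0.004]
```

View pics/s27.png

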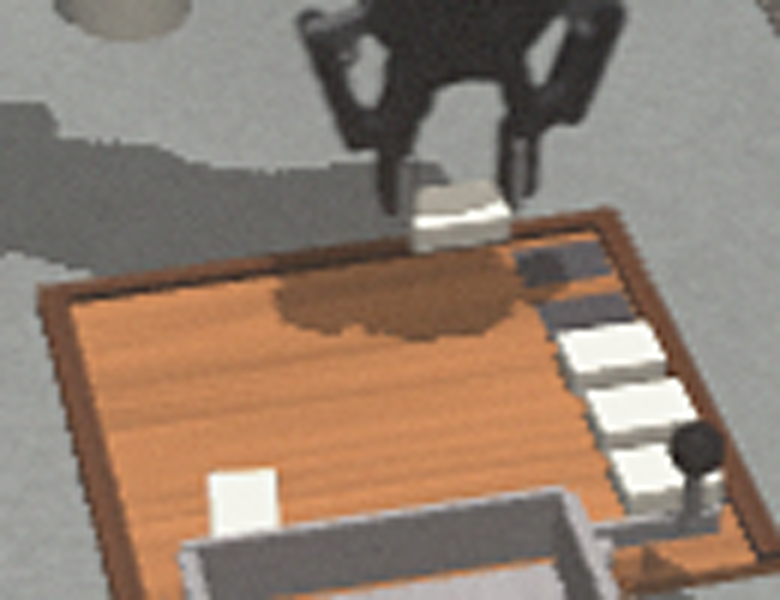

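Call:
apply_moves([
  [0, 0.3, 0, 0, 1],
  [0.015, 0.6, 0.1, 0, 1],
  [0.015, 0.6, 0.3, 0, 1],
  [0.015, 0.6, 0.45, 0, 1],
  [0.015, 0.6, 0.53, 0, 1],
  [0.015, 0.6, 0.53, 0, 1],
  [0.015, 0.6, 0.53, 0, 1],
])

```text
clock: 47.45
ee_pos: [648.5, 69.0, 38.8]
orientation: [2.202, 2.24, 0.001]
wrist_force: [-0.3, -0.2, -0.2]
grip_width: 0.473
```

```bash
python3 -c "
from h import *
plan(648.2,73,31.4,1)"
```

```text
clk 47.45 at [648.5  69.   38.8] head 0.98 tilt 0.05 w 40.2 q7 -0.07 F [-0.3 -0.2 -0.2]
delta [0.04, -0.003, 0.074, -0.0]
```

Call:
apply_moves([
  [0.04, 0, 0, 0, 1],
  [0.04, 0, 0.04, 0, 1],
  [0.04, 0, 0.07, 0, 1],
  [0.04, 0, 0.075, 0, 1],
  [0.04, 0, 0.075, 0, 0.4],
  [0.04, 0, 0.075, 0, 0.4],
  [0.04, 0, 0.05, 0, 0.4],
  [0.04, 0, -0.45, 0, 0.3],
  [0.04, -0.2, -0.95, 0, 0.3],
])

```text
clock: 48.58
ee_pos: [629.2, 72.5, 134.1]
orientation: [2.202, 2.239, 0.002]
wrist_force: [0.9, -0.2, 0.2]
grip_width: 0.696
```

```bash
python3 -c "
from h import *
plan(475.4,-36.2,70,83)
im=crop('side',245,140,375,240,6,'s28.png')"
```

```text
clk 48.58 at [629.2  72.5 134.1] head 0.97 tilt 0.08 w 59.2 q7 -0.08 F [ 0.9 -0.2  0.2]
delta [-1.061, -1.557, 0.638, -0.911]
```

View pics/s28.png

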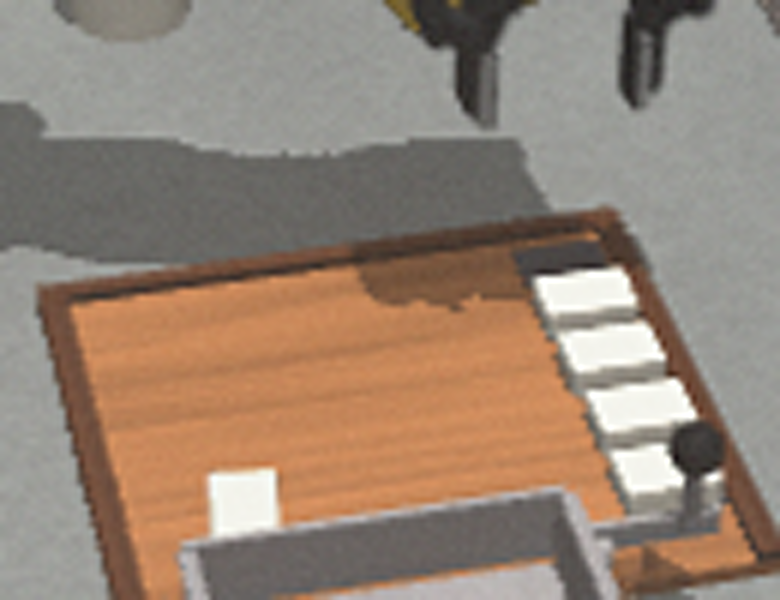

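Call:
apply_moves([
  [0.4, -0.4, 0, -0.1, 0.3],
  [0.8, -0.9, 0, -0.2, 0.3],
  [0.8, -0.9, 0, -0.3, 0.3],
  [0.8, -0.9, 0, -0.4, 0.3],
  [0.8, -0.9, 0, -0.5, 0.3],
])

```text
clock: 49.25
ee_pos: [536.9, 151.1, 133.3]
orientation: [1.169, 2.916, 0.0]
wrist_force: [0.8, -1.2, -0.2]
grip_width: 0.702
```

Call:
apply_moves([
  [0.6, 0.4, -0.3, -0.1, 0.3],
  [0.9, 0.9, -0.5, -0.2, 0.3],
  [0.9, 0.9, -0.5, -0.3, 0.3],
  [0.9, 0.9, -0.5, -0.4, 0.3],
])

```text
clock: 49.75
ee_pos: [534.8, 280.8, 183.9]
orientation: [0.207, 3.133, 0.003]
wrist_force: [-0.1, -1.2, -0.7]
grip_width: 0.701
```

```bash
python3 -c "
from h import *
plan()
im=env.snapshot('top');cv2.imwrite('pics/t29f.png',im);tiles(im,out='t29.png')"
```

```text
clk 49.75 at [534.8 280.8 183.9] head 82.44 tilt 0.15 w 59.6 q7 0.62 F [-0.1 -1.2 -0.7]
delta [0.0, 0.0, 0.0]
tile [475.6 -34.9] size 43.1 27.8 longhead 80.7 px [432. 530.]
tile [ 525.9 -137.6] size 173.7 39.5 longhead 0.1 px [649. 429.]
tile [649.3  33.6] size 39.3 29.3 longhead 1.2 px [296. 170.]
tile [648.9  73.3] size 39.8 29.2 longhead 0.6 px [214. 171.]
tile [650.9 -46.9] size 39.8 27.8 longhead 0.5 px [462. 169.]
tile [651.2  -6.8] size 41.3 28.3 longhead 1.1 px [379. 168.]
```

View pics/t29.png

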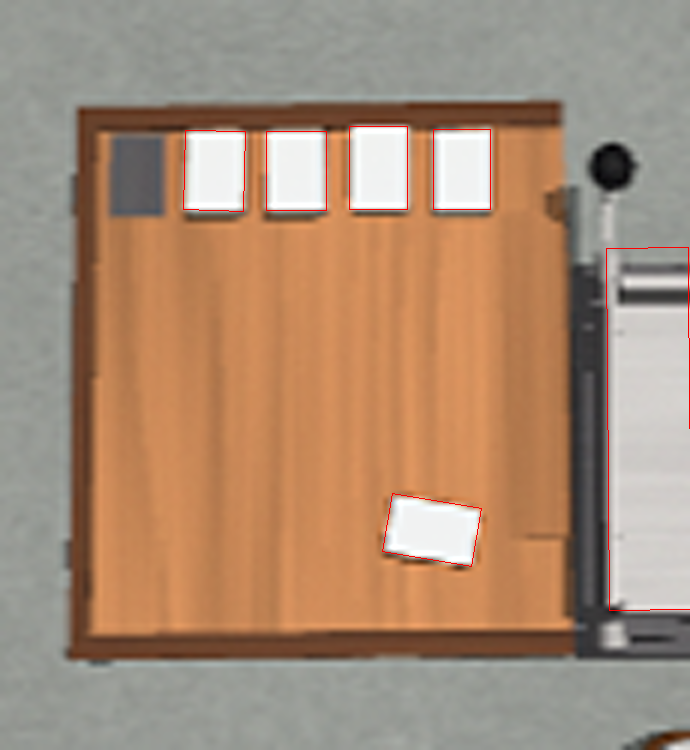

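Call:
apply_moves([
  [0, -0.5, 0, 0, 0.3],
  [0, -1, 0, 0, 0.3],
])

```text
clock: 50.05
ee_pos: [520.5, 178.0, 183.0]
orientation: [0.222, 3.134, -0.0]
wrist_force: [-0.3, -0.7, 0.3]
grip_width: 0.703
```

Call:
apply_moves([
  [0.1, -0.5, 0, 0, 0.3],
  [0.2, -1, 0.2, 0, 0.3],
])

```text
clock: 50.3
ee_pos: [487.7, 81.3, 164.0]
orientation: [0.225, 3.13, 0.001]
wrist_force: [1.0, -1.2, -0.4]
grip_width: 0.7
```

Call:
apply_moves([
  [0.1, -0.5, 0, 0.02, 0.3],
  [0.1, -1, 0.2, 0.02, 0.3],
  [0.1, -1, 0.5, 0.02, 0.3],
  [0.1, -1, 0.6, 0.02, 0.3],
])

```text
clock: 50.8
ee_pos: [462.6, -15.4, 102.2]
orientation: [-0.274, -3.128, 0.001]
wrist_force: [-0.0, -0.1, -0.4]
grip_width: 0.697
```

```bash
python3 -c "
from h import *
plan(475.6,-34.9,60,80.7)"
```

```text
clk 50.8 at [462.6 -15.4 102.2] head 80.0 tilt 0.11 w 59.3 q7 0.85 F [-0.  -0.1 -0.4]
delta [-0.163, -0.169, 0.421, -0.008]
```

Call:
apply_moves([
  [-0.16, -0.17, 0.1, -0.008, 0.3],
  [-0.16, -0.17, 0.4, -0.008, 0.3],
  [-0.16, -0.17, 0.42, -0.008, 0.3],
  [-0.16, -0.17, 0.42, -0.008, 0.3],
])

```text
clock: 51.3
ee_pos: [476.2, -33.2, 61.8]
orientation: [0.247, 3.132, 0.001]
wrist_force: [0.4, 0.5, -0.8]
grip_width: 0.706
```

```bash
python3 -c "
from h import *
plan(475.6,-34.9,30,80.7)
im=crop('side',245,140,375,240,6,'s30.png')"
```

```text
clk 51.3 at [476.2 -33.2  61.8] head 80.96 tilt 0.02 w 60.0 q7 0.87 F [ 0.4  0.5 -0.8]
delta [0.003, -0.018, 0.318, 0.003]
```

View pics/s30.png

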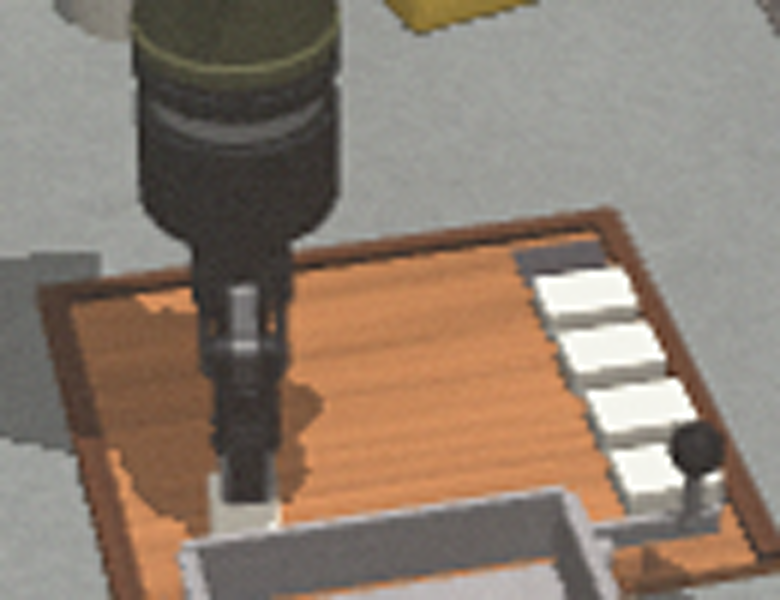

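Call:
apply_moves([
  [0, -0.02, 0.1, 0, 0.3],
  [0, -0.02, 0.25, 0, 0.3],
  [0, -0.02, 0.32, 0, 0.3],
  [0, -0.02, 0.32, 0, 0.3],
  [0, -0.02, 0.32, 0, 1],
  [0, -0.02, 0.32, 0, 1],
  [0, -0.02, 0.32, 0, 1],
  [0, -0.02, 0.32, 0, 1],
  [0, -0.02, 0.32, 0, 1],
])

```text
clock: 52.48
ee_pos: [476.0, -36.1, 29.6]
orientation: [0.249, 3.131, 0.0]
wrist_force: [0.8, -0.0, 6.1]
grip_width: 0.483
```

```bash
python3 -c "
from h import *
plan(647.5,113,90,1)"
```

```text
clk 52.48 at [476.  -36.1  29.6] head 80.9 tilt 0.05 w 41.1 q7 0.85 F [ 0.8 -0.   6.1]
delta [-1.459, 1.743, -0.602, 0.888]
```

Call:
apply_moves([
  [0, 0, -0.25, 0, 1],
  [0, 0, -0.6, 0.05, 1],
  [-0.3, 0.3, -0.6, 0.15, 1],
  [-0.6, 0.6, -0.6, 0.25, 1],
  [-0.7, 0.9, -0.6, 0.35, 1],
  [-0.7, 0.9, -0.6, 0.45, 1],
])

```text
clock: 53.22
ee_pos: [560.5, 45.7, 89.1]
orientation: [1.319, 2.851, 0.006]
wrist_force: [-1.7, -0.1, -0.7]
grip_width: 0.48
```

```bash
python3 -c "
from h import *
plan(647.5,113,80,1)"
```

```text
clk 53.23 at [560.5  45.7  89.1] head 40.36 tilt 0.21 w 40.8 q7 0.41 F [-1.7 -0.1 -0.7]
delta [-0.05, 1.099, 0.094, 0.437]
```

Call:
apply_moves([
  [0, 0.3, 0, 0.1, 1],
  [0, 0.6, 0, 0.2, 1],
  [-0.03, 1, 0, 0.3, 1],
  [-0.03, 1, 0, 0.4, 1],
  [-0.03, 1, 0, 0.437, 1],
  [-0.03, 1, 0.1, 0.437, 1],
  [-0.03, 1, 0.3, 0.437, 1],
  [-0.03, 1, 0.3, 0.437, 1],
])

```text
clock: 54.22
ee_pos: [635.0, 103.9, 56.5]
orientation: [-2.198, -2.24, 0.006]
wrist_force: [0.2, -0.1, -0.1]
grip_width: 0.482
```

```bash
python3 -c "
from h import *
plan(647.5,112.5,35,1)
im=crop('side',265,140,375,240,6,'s31.png')"
```

```text
clk 54.23 at [635.  103.9  56.5] head 1.1 tilt 0.31 w 41.0 q7 -0.08 F [ 0.2 -0.1 -0.1]
delta [0.083, 0.128, 0.214, 0.001]
```

View pics/s31.png

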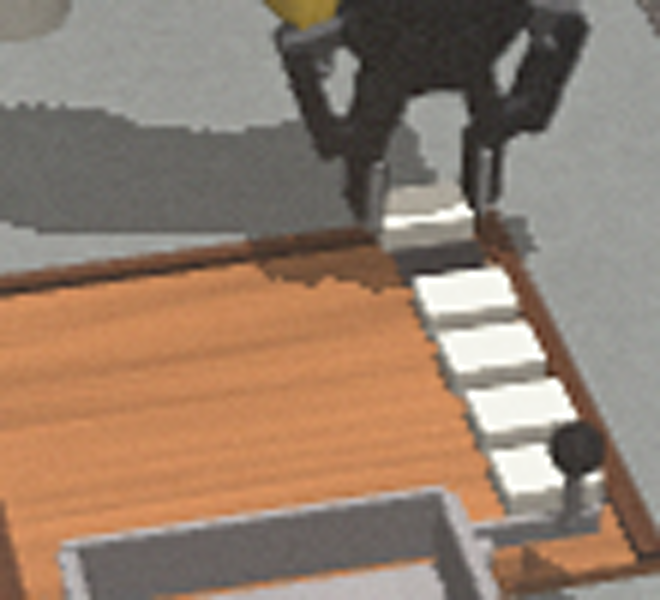

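Call:
apply_moves([
  [0.04, 0.06, 0, 0, 1],
  [0.08, 0.12, 0.05, 0, 1],
  [0.08, 0.12, 0.15, 0, 1],
  [0.08, 0.12, 0.2, 0, 1],
  [0.08, 0.12, 0.2, 0, 1],
])

```text
clock: 54.9
ee_pos: [648.3, 112.2, 38.4]
orientation: [-2.2, -2.241, 0.002]
wrist_force: [-0.1, 0.0, -0.3]
grip_width: 0.48
```

```bash
python3 -c "
from h import *
plan(647.5,112.2,29.6,1)"
```

```text
clk 54.9 at [648.3 112.2  38.4] head 1.07 tilt 0.1 w 40.8 q7 -0.09 F [-0.1  0.  -0.3]
delta [-0.0, -0.008, 0.088, 0.001]
```

Call:
apply_moves([
  [0, -0.008, 0.04, 0, 1],
  [0, -0.008, 0.07, 0, 1],
  [0, -0.008, 0.09, 0, 1],
  [0, -0.008, 0.09, 0, 1],
  [0, -0.008, 0.09, 0, 0.4],
  [0, -0.008, 0.09, 0, 0.4],
  [0, -0.008, 0.05, 0, 0.4],
  [0, -0.008, -0.4, 0, 0.3],
  [0, -0.1, -1, 0, 0.3],
])

```text
clock: 56.02
ee_pos: [638.5, 112.1, 139.4]
orientation: [-2.2, -2.241, 0.003]
wrist_force: [0.4, 0.4, 1.0]
grip_width: 0.699
```

Call:
apply_moves([
  [0.4, -0.4, 0, 0, 0.3],
  [0.9, -0.8, 0, 0, 0.3],
])

```text
clock: 56.28
ee_pos: [558.5, 199.5, 140.8]
orientation: [2.203, 2.238, 0.004]
wrist_force: [0.8, 2.1, -0.3]
grip_width: 0.698
```

Call:
apply_moves([
  [0.5, -0.4, 0, 0, 0.3],
  [1, -0.8, 0, 0, 0.3],
  [1, -0.8, 0, 0, 0.3],
  [1, -0.8, 0, 0, 0.3],
  [1, -0.8, 0, 0, 0.3],
])

```text
clock: 56.9
ee_pos: [478.0, 296.3, 139.5]
orientation: [2.203, 2.238, 0.001]
wrist_force: [-1.3, -0.3, 0.5]
grip_width: 0.696
```

```bash
python3 -c "
from h import *
plan()
im=env.snapshot('top');cv2.imwrite('pics/t32f.png',im);tiles(im,out='t32.png')
crop('side',245,140,385,340,3,'s32.png')"
```

```text
clk 56.9 at [478.  296.3 139.5] head 0.9 tilt 0.09 w 59.2 q7 -0.41 F [-1.3 -0.3  0.5]
delta [0.0, 0.0, 0.0]
tile [ 516.8 -137.9] size 155.4 38.0 longhead 0.0 px [649. 447.]
tile [649.4  33.8] size 39.4 28.3 longhead 2.0 px [296. 170.]
tile [649.   73.2] size 39.7 28.4 longhead 0.8 px [215. 171.]
tile [648.6 113.7] size 39.4 27.9 longhead 1.8 px [132. 170.]
tile [650.9 -47.2] size 39.8 27.3 longhead 0.5 px [462. 169.]
tile [651.2  -6.8] size 41.3 28.3 longhead 0.8 px [379. 168.]
```

View pics/t32.png

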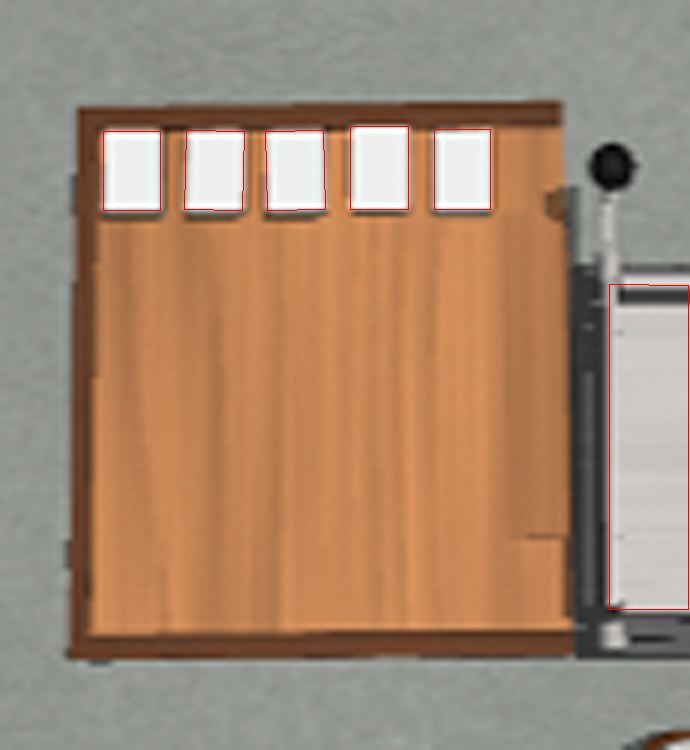

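View pics/s32.png

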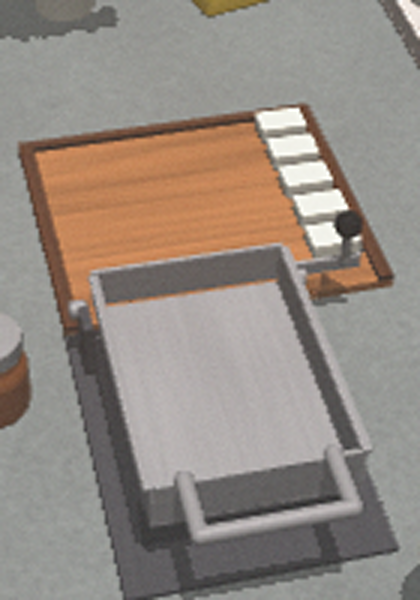

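```bash
python3 -c "
from h import *
im=cv2.imread('pics/t32f.png')
k=im[168:188,340:364];m=k.max(2)<60;ys,xs=np.nonzero(m);uv=(xs.mean()+340,ys.mean()+168);print(uv,atz('top',uv,92))
a=cv2.imread('pics/side0.png');b=env.snapshot('side')
for n,i in(('a',a),('b',b)): cv2.imwrite('pics/cmp_'+n+'.png',cv2.resize(i[285:330,300:375],None,fx=5,fy=5))
A=cv2.imread('pics/cmp_a.png');B=cv2.imread('pics/cmp_b.png');cv2.imwrite('pics/cmp.png',np.hstack([A,B]))
top=cv2.imread('pics/top0.png'); d=cv2.absdiff(top,im).max(2); 
print('ncc handle shift',cv2.phaseCorrelate(np.float64(cv2.cvtColor(a,6)[290:330,300:375]),np.float64(cv2.cvtColor(b,6)[290:330,300:375])))"
```

```text
(np.float64(351.5853658536585), np.float64(177.2439024390244)) [ 637.65064862 -116.19027445   92.        ]
ncc handle shift ((0.4577855885550619, -0.024862744336374476), 0.715826241384698)
```

View pics/cmp.png

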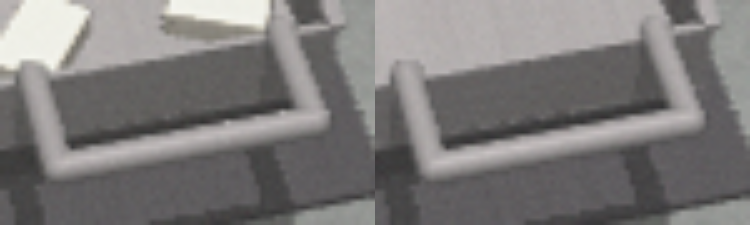

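```bash
python3 -c "
from h import *
im=cv2.imread('pics/t5.png')[300:345,125:170];m=im.max(2)<50;ys,xs=np.nonzero(m);print(xs.mean()+125,ys.mean()+300)
u=300+(xs.mean()+125+.5)/4-.5;v=100+(ys.mean()+300+.5)/4-.5
print('lowered',atz('top',(u,v),50))
im=cv2.imread('pics/top0.png');k=im[168:188,340:364];m=k.max(2)<60;ys,xs=np.nonzero(m);uv=(xs.mean()+340,ys.mean()+168);print('init',atz('top',uv,92))
im=env.snapshot('side');k=im[200:232,345:375];m=k.max(2)<60;ys,xs=np.nonzero(m);uv=(xs.mean()+345,ys.mean()+200);print('side now',atz('side',uv,92))
im=cv2.imread('pics/side0.png');k=im[200:232,345:375];m=k.max(2)<60;ys,xs=np.nonzero(m);uv=(xs.mean()+345,ys.mean()+200);print('side init',atz('side',uv,92))
"
```

```text
145.69230769230768 322.4683760683761
lowered [637.85079547 -74.34829465  50.        ]
init [ 637.43035536 -112.93794898   92.        ]
side now [ 635.46985817 -120.51496388   92.        ]
side init [ 636.60121443 -116.69937615   92.        ]
```

```bash
python3 -c "
from h import *
tiles();env.finish_job()"
```

```text
tile [ 516.8 -137.9] size 155.4 38.0 longhead 0.0 px [649. 447.]
tile [649.3  33.8] size 39.3 28.8 longhead 1.2 px [296. 170.]
tile [649.   73.3] size 39.3 28.8 longhead 1.7 px [214. 170.]
tile [648.6 113.7] size 39.4 27.9 longhead 1.8 px [132. 170.]
tile [650.9 -47.2] size 39.8 27.3 longhead 0.5 px [462. 169.]
tile [651.2  -6.8] size 41.3 28.3 longhead 0.8 px [379. 168.]
the job is handed in; nothing more can be done
```

The job is done and handed in at about 57 s. I lowered the gate to its stop and tipped the pan to about 0.4 rad. All five tiles slid out, and I set the pan back level, shut the gate and placed one tile on each of the five rectangles.

- **Tiles:** in the last top picture every tile centre was within about 2 mm of its rectangle's centre along each axis, and its long side within about 1° of the board's x axis. The side picture shows them lying flat.
- **Pan and gate:** the handle in the side picture sits where it did at the start, so the pan is level. The gate measured about 0 to 0.1 rad, depending on the camera and on where I put the hinge. The limit is 0.15. It also stood firm against about 14 N at the knob.
- **What went wrong:**
  - The knob slipped out of the grip halfway through closing the gate, so I pushed it shut with closed fingers.
  - After the first lowering, the side view read only about 1.36 rad on the gate. I pressed it down to the stop before tipping.
  - One tile landed on top of another, so I picked it off the stack first.
- **Camera agreement:** the two cameras disagree by about 2 mm in y. I used the top camera for both picking and placing, so this mostly cancels.

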